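# Take the dust filter out of the bench extractor for weighing

### The job

The filter of the bench dust extractor has to be weighed for the gold dust it holds. Turn the red key in the extractor's sloping hatch a quarter turn clockwise to free its cam latch, swing the hatch up and over to the left until it is fully open, then lift the filter cassette out by its yellow handle, keep it level, and set it down gently in the middle of the scale's steel platform. Leave the hatch open and the other things on the bench where they lie.

Things in the scene. Friction and masses are not known exactly. Their poses are not given: they have to be found in the camera images.
- extractor: bench dust extractor, fixed green sheet-metal cabinet 280 deep (x) x 340 wide (y) x 221 mm high; origin at the centre of its underside, x away from the robot, y left, z up. Its front (-x) is upright, 115 mm high; above it a face slopes up and back at 25 degrees to the level, outward normal (-0.423, 0, 0.906) in this frame. Top flat from x +87 on; a 64 mm inlet stub juts 35 mm from its left side.
- face_mid (a point): middle of the extractor's sloping face (in its frame at x -27, y 0, z 168; same axes). The face has an opening 174 mm long up the slope and 204 mm wide (y -102 to +102), closed by the hatch; its sheet is 4 mm thick, with a 5 mm high steel keeper strip on its right edge. Inside, the filter stands on a deck 111 mm below this point (z 57), between two rails 8 mm high that run along x.
- hatch (a joint): opening angle of the white hatch, 190 mm up the slope x 220 mm wide x 6 mm thick, 0.3 kg, lying on the sloping face, hinged on its left edge about a line running up the slope. It opens upwards and over to the left: 0 shut, 1.75 rad its stop (fully open). Stiff hinge (0.35 N m friction): it stays where it is left. Latched, it gives about a degree only.
- hatch_hinge (a point): point on the hatch's hinge line, half-way up the hatch, level with the sloping face; 110 mm left of the face's middle
- key (a joint): turn of the key in the cam latch: 0 latched; it turns clockwise (seen from outside, facing the hatch) to its stop at 1.57 rad; the cam lets go of the frame from about 1.2 rad on. 0.08 N m of friction; it stays where it is left; the key cannot come out. It starts at 0 to 0.12 rad.
- key_grip (a point): centre of the key's red plastic head, on the latch's axis, 38 mm out from the sloping face, 190 mm right of the hinge line, half-way up the hatch. Head 30 wide x 34 tall (along the axis) x 10 mm thick; under it 10 mm of bare shank, then a lock rosette 26 mm in diameter. At 0 its broad sides look left and right, after the quarter turn up and down the slope. The hatch can be lifted by the key.
- filter_center (a point): centre, half-way up, of the filter cassette: frame with white pleats 100 (x) x 90 (y) x 45 mm high, bridge handle over its middle. The yellow bar runs along x, 78 long x 10 wide (y) x 14 mm tall, its centre 34 mm above this point, 23 mm free under it; underside 41 mm below this point. 0.25 kg; stands level and loose in the extractor, its x along the extractor's to 4 degrees.
- filter: the same filter cassette; origin at the centre of its underside, x along the handle, z up
- scale: bench scale, fixed, 210 (x) x 170 (y) x 50 mm high, grey, with a dark display at its front (-x); origin at the centre of its underside, z up
- scale_top (a point): centre of the scale's flat steel platform (140 mm in x by 150 mm in y), on its upper face, 50 mm above the bench and 25 mm behind (+x) the scale's middle. It does not move when loaded.
- bench_block: steel block on a round black rubber pad, 100 mm diameter, 38 mm high, fixed; not used; it and the scale may stand in each other's places
- file: file with wooden handle, about 270 mm long, lying loose in front of the extractor; leave alone; origin near its middle, underneath
- hammer: hammer, 240 mm long, lying loose to the right; leave alone; origin near its middle, underneath
- brush: bench brush, 180 mm long, lying loose to the left; leave alone; origin near its middle, underneath
- mandrel: steel ring mandrel with a dark handle, 300 mm long, lying loose far left; leave alone; origin near its middle, underneath
- jar: amber jar, 60 mm diameter, 75 mm high, standing to the right; leave alone; origin at the centre of its underside
- rouge_bar: maroon-brown bar of polishing compound, 40 x 90 x 28 mm, lying loose on the extractor's flat top; leave alone; origin at the centre of its underside
- ring_clamp: wooden ring clamp, 140 mm long, 36 mm wide, 22 mm high, lying loose in front; leave alone; origin at the centre of its underside

How it is judged:
By the outcome, as a careful person would: the job done as asked, in the order asked, and still so for the second after the job is handed in, with the robot touching nothing.
It also fails if it takes over 66 s, if anything falls off the work surface, if the arm or the gripper's body presses on something with over 40 N, if the wrist force passes 120 N, or if a joint passes its speed limit or range.

### The arm

A 6-joint arm with a two-finger parallel gripper is mounted at the origin on the work surface. World frame = base frame: x ahead of the robot, y to its left, z up, the work surface at z = 0. Lengths are in m, angles in rad, forces in N, time in s.
With the tool pointing down it reaches from about 0.35 to 0.975 m from the base axis. Payload 4.9 kg.
Tool frame: the origin (TCP) lies on the centre line of the jaws, within the pads' length; the fingertips stand ctrl.nose_length ahead of it and the grasp point (between the pads) lies 2 mm behind it (ctrl.nose_length is the distance from the TCP to the fingertips, in m); z points along the fingers, y is the direction in which the jaws open and shut (so a half turn about z gives the same grasp; the last joint's range is limited). The gripper opens to 85 mm and grips with 20 to 120 N. Pads are 22 mm wide; open, the fingers measure 114 mm over their backs; the gripper's body (76 mm by 85 mm) begins 54 mm behind the grasp point. The pads swing forward as they close: fully open they stand 13 mm farther back than shut.
Start: joints at [1.203, 0.053, 1.613, -0, 1.476, -0.119], TCP at [0.154, 0.606, 0.248] pointing down, gripper open.
Joint ranges: [-3.01, 3.01], [-1.01, 2.22], [0.06, 2.58], [-1.02, 4.17], [0.09, 2.62], [-3.14, 3.14]. Speed limits (rad/s): [2.57, 2.57, 3.14, 3.14, 3.14, 3.14].

### API

Orientations are given as a rotation vector (axis times angle).
In Python, from station import sensors, get_image, order, ctrl gives the robot as it stands.
- The arm moves only by the tool move_arm, never from a script. Its argument "increments" is a list of rows, each a list of 5 numbers: the shift along the tool's x, y, z in cm, then the turn about the tool's z in degrees, then the finger opening in cm, from 0 to 8.54. In form: [[dx, dy, dz, twist, gripper], ...]. A call has 1 to 5 rows; each row is the pose to reach, as a shift and turn from the pose commanded when the call began, along the tool's axes at that moment; what a row does not reach only later rows make up. A row lasts 1/8 s, in which the tool goes at most 62.5 mm and 10.7 degrees, less where a joint would pass 70% of its speed; a pose out of reach is approached as far as the arm can. A call with a gripper value outside its range is refused whole. The fingers move at their own pace and stop on an object; "newtons" is the grip in N (left out, the last holds). Time passes only in rows, so rows that repeat a pose let the fingers close. It gives the time, the measured TCP pose, the force and the opening at its end, in the units of the state.
- sensors.get_obs(): the state, without advancing time (a new reading comes with each control period).
- get_image(name): name is "scene" or "top" or "wrist"; returns a dict with "image" (384x512x3 uint8, red, green, blue), "K" (3x3 intrinsics, pixels), "R" (3x3) and "t" (3): a world point X has camera coordinates R X + t. Camera axes: x right, y down, z forward; pixel columns grow to the right and rows downward; lengths in m; the calibration is good to about 2 mm. A picture is of the moment at which its call begins. There is no depth.
- order.finish_job(): hands the job in, once; it reports no verdict.
The state is a dict: "t": time; "q": joint angles; "dq": joint speeds; "effort": joint torques, N m; "tool_pos": TCP position; "tool_rot": TCP orientation; "contact_force": force on the tool from outside, world axes, zero at the start; "wrist_torque": the same for the moment, N m; "opening": finger opening in m.
Only numpy, scipy, OpenCV 4.12 (cv2) and the standard library are available. Lean on these libraries where they do the work, as an engineer would, in place of code of your own. Each camera call takes 0.05 s, during which the arm holds its last target.

## Working session

There is one attempt and no reset: what is moved stays moved. The work goes in short steps, Python scripts to look and compute and a tool call to move; the robot and the scene stay as the last step left them, time stands still between calls to the robot, and variables do not carry over. Pictures are saved under pics/ and viewed, and the job is handed in when it is done.

Besides the shell and the picture viewer there is one more tool, called by a JSON object that holds its "method" and its "body". move_arm: Moves the arm, as the interface text tells. Its arguments: {"type":"object","properties":{"increments":{"type":"array"},"newtons":{"type":"number"}},"required":["increments"]}

```bash
ls; mkdir -p pics; python3 - <<'E'
from station import sensors,get_image,order,ctrl
import cv2
print(sensors.get_obs(), ctrl.nose_length, [a for a in dir(ctrl) if a[0]!='_'])
for n in("scene","top","wrist"):
    d=get_image(n); cv2.imwrite(f"pics/{n}0.png",d["image"][:,:,::-1]); print(n,d["K"].tolist(),d["R"].tolist(),d["t"].tolist())
E
```

```text
pics
{'t': 0.0, 'q': array([ 1.20300516e+00,  5.33474950e-02,  1.61430723e+00,  2.68019724e-05,
        1.47601306e+00, -1.18975691e-01]), 'dq': array([-0.00155115,  0.0010229 ,  0.00029395, -0.00166944, -0.00176914,
       -0.00174971]), 'effort': array([ 1.57435072e-03, -3.93669069e+01, -3.70184362e+01, -2.51794557e-05,
        6.88832137e-03, -6.84465988e-06]), 'tool_pos': array([0.15367211, 0.60519807, 0.2470609 ]), 'tool_rot': array([-0.38976956, -3.11678835,  0.0031529 ]), 'contact_force': array([ 0.28202218, -1.14541921,  0.28832639]), 'wrist_torque': array([-0.01810221,  0.02049188, -0.01530259]), 'opening': 0.08524641882835036} 0.017 ['MotionError', 'nose_length']
scene [[398.97393649185676, 0.0, 258.2652513192149], [0.0, 398.97393649185676, 191.58902527081366], [0.0, 0.0, 1.0]] [[0.33285585604466555, 0.9428877405720968, 0.013026426049344392], [0.5131686805616593, -0.16953349826066744, -0.8413776192995066], [-0.7911162268512627, 0.28674222159693613, -0.5402906754389485]] [-0.21862338574589218, -0.14893907773128207, 2.0666839834712643]
top [[399.7822175408466, 0.0, 259.3757974847643], [0.0, 399.7822175408466, 187.1237857248846], [0.0, 0.0, 1.0]] [[-0.0034170486994493346, -0.9998808836127014, 0.015051324329422308], [-0.9977639661283234, 0.002404373381237321, -0.06679286552111588], [0.06674872039270764, -0.015245903532669565, -0.9976533319502364]] [0.02574267569334295, 0.5503014569214392, 1.5181967617639276]
wrist [[308.85020950182064, 0.0, 254.64948993090962], [0.0, 308.85020950182064, 188.64244626701878], [0.0, 0.0, 1.0]] [[0.24711565571697744, 0.9689855863811837, -0.0008866143935184946], [0.9225120551117362, -0.23498357393185867, 0.306193122319449], [0.2964883823577083, -0.07648302666425566, -0.9519690046210462]] [-0.6249478805089439, -0.03891505400898146, 0.38017539626476343]
```

View pics/scene0.png

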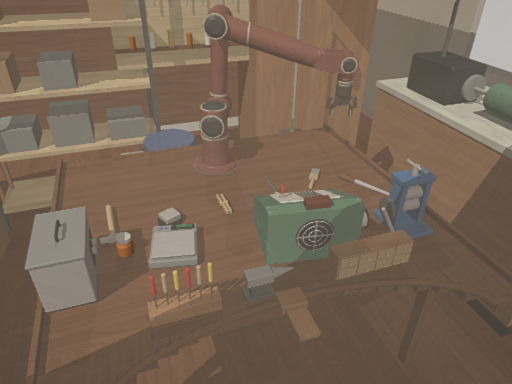

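View pics/top0.png

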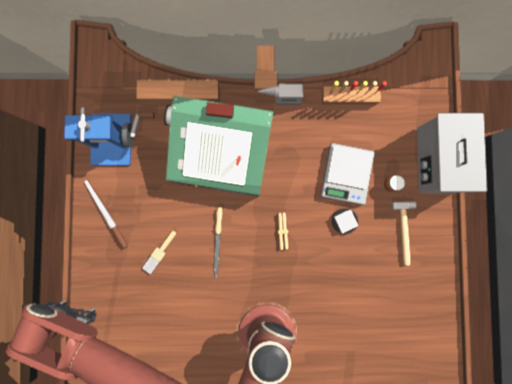

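View pics/wrist0.png

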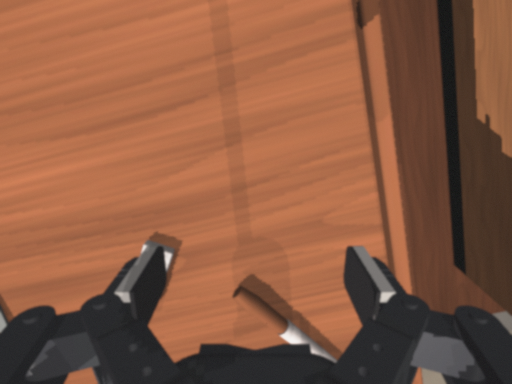

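```bash
cat > h.py <<'E'
import numpy as np, cv2
from station import sensors,get_image,order,ctrl
from scipy.spatial.transform import Rotation as Rn
def ray(d,p):
    K,R,t=map(np.array,(d["K"],d["R"],d["t"]))
    v=R.T@np.linalg.solve(K,[p[0],p[1],1.0]); return -R.T@t, v/np.linalg.norm(v)
def onz(d,p,z):
    c,v=ray(d,p); return c+v*(z-c[2])/v[2]
def onplane(d,p,P,n):
    c,v=ray(d,p); return c+v*(np.dot(P-c,n)/np.dot(v,n))
def tri(d1,p1,d2,p2):
    c1,v1=ray(d1,p1);c2,v2=ray(d2,p2)
    s=np.linalg.lstsq(np.c_[v1,-v2],c2-c1,rcond=None)[0]
    a=c1+v1*s[0];b=c2+v2*s[1]; return (a+b)/2,np.linalg.norm(a-b)
def proj(d,X):
    c=np.array(d["R"])@X+d["t"]; q=np.array(d["K"])@c; return q[:2]/q[2]
def crop(d,x0,y0,x1,y1,name,s=6):
    im=d["image"][y0:y1,x0:x1,::-1]; cv2.imwrite("pics/"+name,cv2.resize(im,None,fx=s,fy=s,interpolation=cv2.INTER_CUBIC))
E
python3 - <<'E'
from h import *
s=get_image("scene");t=get_image("top")
crop(t,155,85,285,205,"t1.png",5); crop(s,240,160,370,270,"s1.png",6);crop(t,310,135,410,235,"t2.png",6)
for d,n in((s,"s"),(t,"t")):
    hsv=cv2.cvtColor(d["image"],cv2.COLOR_RGB2HSV)
    H,S,V=[hsv[...,i].astype(int) for i in range(3)]
    m=((H<6)|(H>174))&(S>150)&(V>120)
    k,l,st,c=cv2.connectedComponentsWithStats(m.astype(np.uint8))
    print(n,[(st[i].tolist(),c[i].round(1).tolist()) for i in range(1,k) if st[i][4]>4])
    g=((H>60)&(H<85)&(S>60)).astype(np.uint8)
    cs,_=cv2.findContours(g,0,2); c=max(cs,key=cv2.contourArea); print(cv2.minAreaRect(c))
    w=((S<40)&(V>170)).astype(np.uint8)
    for c in cv2.findContours(w,0,2)[0]:
        if cv2.contourArea(c)>150: print("white",cv2.minAreaRect(c),cv2.approxPolyDP(c,5,True)[:,0].tolist())
E
```

```text
s []
((182.5, 226.0), (1.0, 0.0), 180.0)
white ((171.49411010742188, 243.42352294921875), (24.236095428466797, 42.950042724609375), 85.60128784179688) [[192, 230], [160, 233], [173, 237], [157, 246], [154, 240], [152, 251], [158, 253], [151, 257], [193, 253], [192, 245], [177, 246], [188, 241], [175, 237], [192, 237]]
white ((449.23529052734375, 103.20475769042969), (147.10557556152344, 26.54625129699707), 26.995838165283203) [[378, 81], [511, 144], [511, 131], [471, 112], [483, 109], [480, 104], [442, 106], [407, 89], [407, 78]]
white ((490.5, 35.5), (71.0, 41.0), 90.0) [[486, 0], [470, 58], [511, 71], [511, 0]]
t [([353, 81, 5, 7, 24], [355.0, 83.3]), ([382, 81, 5, 6, 23], [384.1, 83.2]), ([207, 104, 25, 12, 232], [219.2, 109.3]), ([237, 157, 3, 8, 8], [237.9, 160.5])]
((216.08106994628906, 145.01351928710938), (100.11898040771484, 85.15867614746094), 9.462323188781738)
white ((346.02740478515625, 220.76026916503906), (18.455612182617188, 18.124568939208984), 65.55604553222656) [[351, 210], [335, 216], [342, 232], [357, 225]]
white ((99.38235473632812, 203.4705810546875), (53.3360595703125, 5.65945291519165), 59.03623962402344) [[85, 181], [112, 227]]
white ((348.3578796386719, 173.22837829589844), (43.30528259277344, 53.598960876464844), 11.040940284729004) [[333, 143], [324, 187], [346, 189], [347, 200], [364, 203], [373, 151]]
white ((212.8993682861328, 153.00390625), (72.24115753173828, 54.309234619140625), 9.090277671813965) [[181, 127], [185, 149], [177, 167], [183, 175], [244, 184], [251, 132], [191, 122]]
white ((461.7681884765625, 151.50828552246094), (78.59273529052734, 45.756534576416016), 87.95458984375) [[439, 113], [441, 190], [485, 190], [483, 114]]
white ((288.5, 90.0), (10.0, 27.0), 90.0) [[275, 88], [279, 95], [302, 95], [300, 85]]
```

View pics/t1.png

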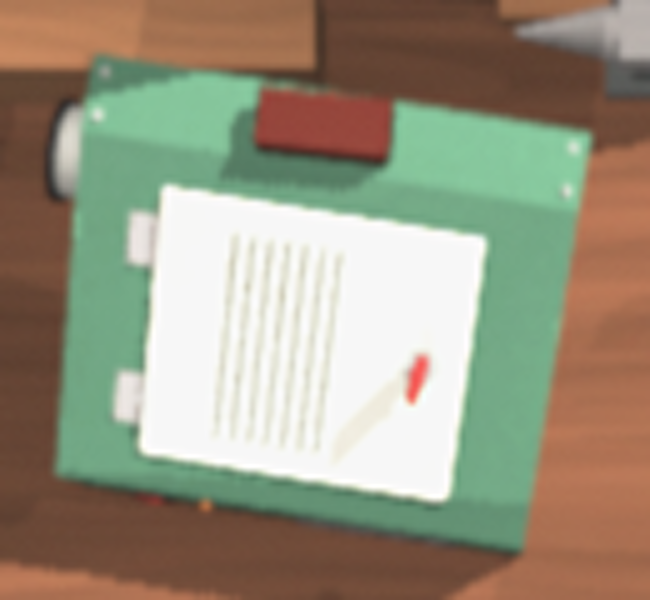

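View pics/s1.png

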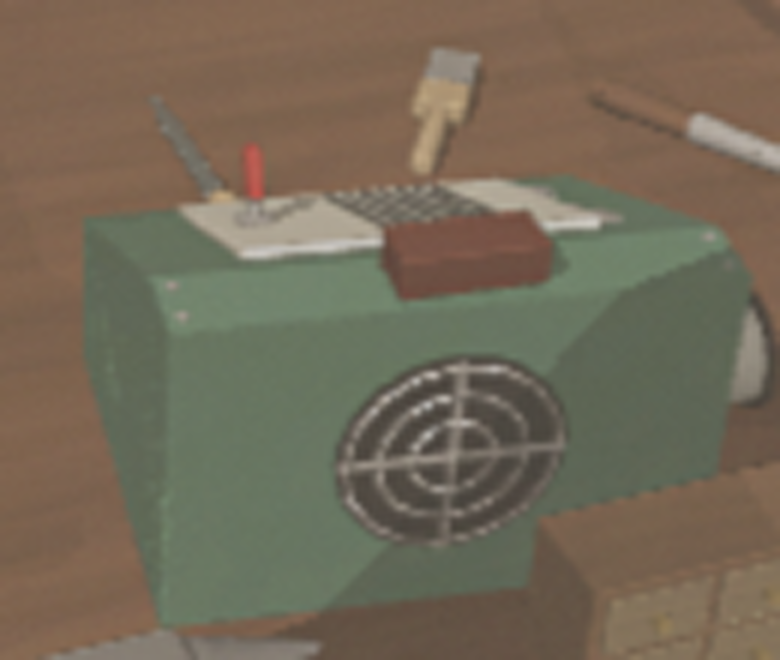

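View pics/t2.png

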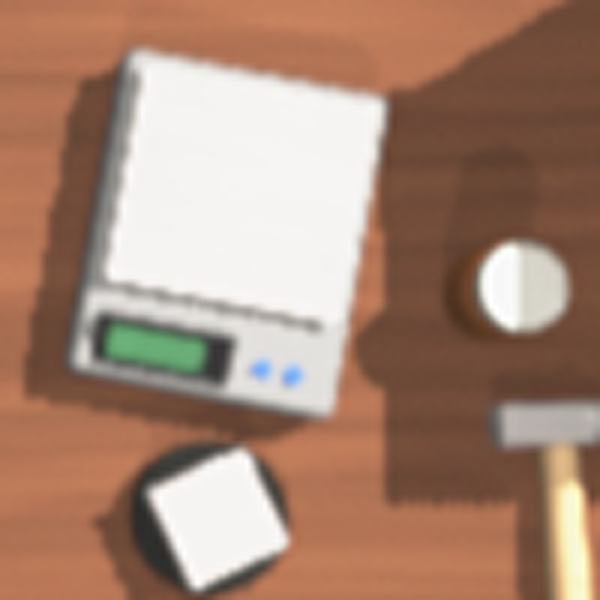

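```bash
python3 - <<'E'
from h import *
from scipy.optimize import least_squares
t=get_image("top");s=get_image("scene")
c,sn=np.cos(np.radians(25)),np.sin(np.radians(25))
def F(u,v,w): return np.array([-.027+c*u-sn*w, v, .168+sn*u+c*w])
m=[(F(.095,.11,.006),(165,187)),(F(.095,-.11,.006),(486,238)),(F(-.095,-.11,.006),(448,500)),(F(-.095,.11,.006),(141,455)),
(F(0,-.08,.040),(417,378)),
(np.array([.14,.17,.221]),(95,57)),(np.array([.14,-.17,.221]),(590,133)),(np.array([-.14,.17,.115]),(57,478)),(np.array([-.14,-.17,.115]),(522,550))]
def W(p,X): a=p[2]; R=np.array([[np.cos(a),-np.sin(a),0],[np.sin(a),np.cos(a),0],[0,0,1]]); return R@X+[p[0],p[1],0]
f=lambda p:np.concatenate([proj(t,W(p,X))-np.array(q)/5-[155,85]+.4 for X,q in m])
r=least_squares(f,[.55,.1,0]); print(r.x,np.degrees(r.x[2])); print(f(r.x).reshape(-1,2).round(2))
for n,X in(("key",F(0,-.08,.038)),("hinge",F(0,.11,0)),("mid",F(0,0,0))): print(n,W(r.x,X), proj(s,W(r.x,X)))
print("key tri",tri(t,(238.0,160.2),s,(240+253/6-.4,160+172/6-.4)))
# scale
m2=[(np.array([.105,.085,.05]),(133,50)),(np.array([.105,-.085,.05]),(388,97)),(np.array([-.105,-.085,.04]),(333,415)),(np.array([-.105,.085,.04]),(72,370))]
g=lambda p:np.concatenate([proj(t,W(p,X))-np.array(q)/6-[310,135]+.4 for X,q in m2])
r2=least_squares(g,[.55,-.2,0]);print(r2.x,np.degrees(r2.x[2]));print(g(r2.x).reshape(-1,2).round(2)); print("top",W(r2.x,np.array([.025,0,.05])))
np.save("ext.npy",r.x);np.save("sc.npy",r2.x)
o=sensors.get_obs(); M=Rn.from_rotvec(o["tool_rot"]).as_matrix(); print(M.round(3))
E
```

```text
[ 0.68300594  0.17073825 -0.15706089] -8.998926060287907
[[-0.44  0.72]
 [-0.33  0.57]
 [-0.1   0.06]
 [ 0.07 -0.46]
 [ 0.16  0.71]
 [-0.3  -0.62]
 [ 0.22 -0.25]
 [ 0.12 -0.47]
 [ 0.65 -0.33]]
key [0.62796317 0.09845814 0.2024397 ] [281.27777088 187.91531743]
hinge [0.67354403 0.28360752 0.168     ] [330.28437765 193.49183956]
mid [0.65633827 0.17496148 0.168     ] [302.48263016 196.0530961 ]
key tri (array([0.62995191, 0.09941211, 0.2018807 ]), np.float64(0.0004224081245978618))
[ 0.60004164 -0.31294799 -0.18388287] -10.535712193223954
[[-0.7  -0.74]
 [ 0.74 -0.51]
 [ 0.27  0.9 ]
 [-0.31  0.33]]
top [ 0.62462016 -0.3175192   0.05      ]
[[-0.969  0.246 -0.   ]
 [ 0.246  0.969 -0.   ]
 [ 0.    -0.    -1.   ]]
```

{"method": "move_arm", "body": {"increments": [[-4, -2, -5, -2, 5], [-10, -6, -5.5, -2, 4], [-16, -10, -5.5, -2, 4], [-22, -14, -5.5, -2, 4], [-27, -17.5, -5.5, -2, 4]], "newtons": 30}}

```text
t: 0.98
tool_pos: [0.3532, 0.3912, 0.3035]
tool_rot: [0.335, 3.123, 0.001]
contact_force: [0.7, -0.3, -0.4]
opening: 0.0402
```

```bash
cat > rel.py <<'E'
import sys
from h import *
# rel.py x y z : shift in tool axes (cm) from measured
o=sensors.get_obs(); M=Rn.from_rotvec(o["tool_rot"]).as_matrix()
print("t",o["t"],"pos",o["tool_pos"].round(4),"yaw y-axis deg",np.degrees(np.arctan2(-M[0,1],M[1,1])).round(2),"q",o["q"].round(2),"F",o["contact_force"].round(1),"open",round(o["opening"],4))
if len(sys.argv)>3: print("shift cm",(100*M.T@(np.array(list(map(float,sys.argv[1:4])))-o["tool_pos"])).round(2))
E
python3 rel.py .629 .099 .30
```

```text
t 0.975 pos [0.3532 0.3912 0.3035] yaw y-axis deg -12.23 q [ 0.7  -0.21  1.77 -0.    1.58 -0.66] F [ 0.7 -0.3 -0.4] open 0.0402
shift cm [-33.14 -22.72   0.36]
```

{"method": "move_arm", "body": {"increments": [[-6, -4, 0, 0, 4], [-12, -8, 0, 0, 4], [-18, -12, 0, 0, 4], [-24, -16, 0, 0, 4], [-30, -20, 0, 0, 4]]}}

```text
t: 1.6
tool_pos: [0.5707, 0.1665, 0.3035]
tool_rot: [0.336, 3.123, 0.001]
contact_force: [0.5, -1.0, -0.4]
opening: 0.0403
```

{"method": "move_arm", "body": {"increments": [[-0.8, -1, 0, 0, 4], [-0.8, -1, 0, 0, 4]]}}

```text
t: 1.85
tool_pos: [0.5751, 0.1564, 0.303]
tool_rot: [-0.337, -3.123, -0.0]
contact_force: [-0.4, 0.5, -0.2]
opening: 0.04
```

```bash
python3 rel.py .629 .099 .30; python3 - <<'E'
from h import *
w=get_image("wrist");t=get_image("top")
cv2.imwrite("pics/w1.png",w["image"][:,:,::-1]);crop(t,185,115,285,205,"t3.png",6)
np.savez("w1.npz",**w)
for p in [(.629,.099,.202),(.629,.099,.22)]: print(proj(w,np.array(p)))
E
```

```text
t 1.85 pos [0.5751 0.1564 0.303 ] yaw y-axis deg -12.33 q [ 0.14 -0.04  1.62  0.    1.57 -1.22] F [-0.4  0.5 -0.2] open 0.04
shift cm [-6.49 -4.45  0.29]
[200.85536585 268.51097199]
[197.08818737 281.13645144]
```

View pics/w1.png

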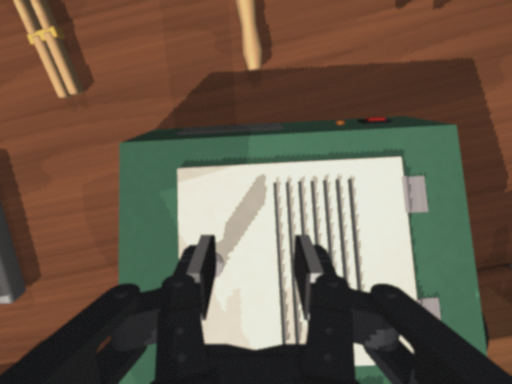

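{"method": "move_arm", "body": {"increments": [[-3, -2, 0, 0, 4], [-6, -4, 0, 0, 4], [-6.5, -4.45, 0.3, 0, 4], [-6.5, -4.45, 0.3, 0, 4]]}}

```text
t: 2.45
tool_pos: [0.6285, 0.1006, 0.2998]
tool_rot: [-0.333, -3.123, -0.001]
contact_force: [-0.0, 0.3, 0.5]
opening: 0.04
```

```bash
python3 rel.py .629 .099 .21; python3 - <<'E'
from h import *
w=get_image("wrist");t=get_image("top")
cv2.imwrite("pics/w2.png",w["image"][:,:,::-1]);crop(w,150,180,350,330,"w2c.png",4)
for p in [(.629,.099,.202),(.629,.099,.22)]: print(proj(w,np.array(p)))
E
```

```text
t 2.45 pos [0.6285 0.1006 0.2998] yaw y-axis deg -12.19 q [ 0.04  0.06  1.53  0.    1.56 -1.32] F [-0.   0.3  0.5] open 0.04
shift cm [-0.1  -0.15  8.98]
[251.6425717  198.06845019]
[251.43986339 206.5013423 ]
```

View pics/w2.png

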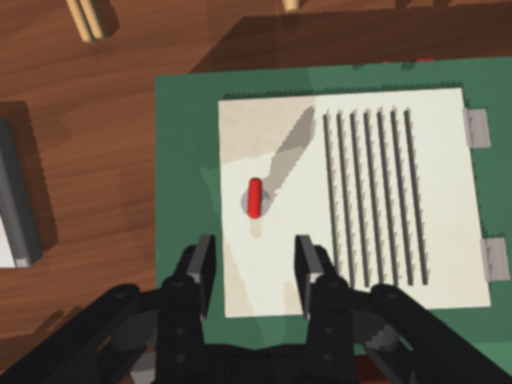

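{"method": "move_arm", "body": {"increments": [[0.2, 0, 4, 0, 3.5], [0.2, 0, 7, 0, 3], [0.2, 0, 8.8, 0, 3], [0.2, 0, 8.8, 0, 3], [0.2, 0, 8.8, 0, 1.5]], "newtons": 25}}

```text
t: 3.18
tool_pos: [0.628, 0.1002, 0.2141]
tool_rot: [0.334, 3.121, 0.001]
contact_force: [0.3, -0.4, -0.9]
opening: 0.0158
```

```bash
python3 rel.py .626 .101 .212; python3 - <<'E'
from h import *
w=get_image("wrist")
crop(w,150,150,350,330,"w3c.png",4)
E
```

```text
t 3.175 pos [0.628  0.1002 0.2141] yaw y-axis deg -12.23 q [ 0.04  0.1   1.62  0.    1.42 -1.32] F [ 0.3 -0.4 -0.9] open 0.0158
shift cm [0.22 0.04 0.21]
```

View pics/w3c.png

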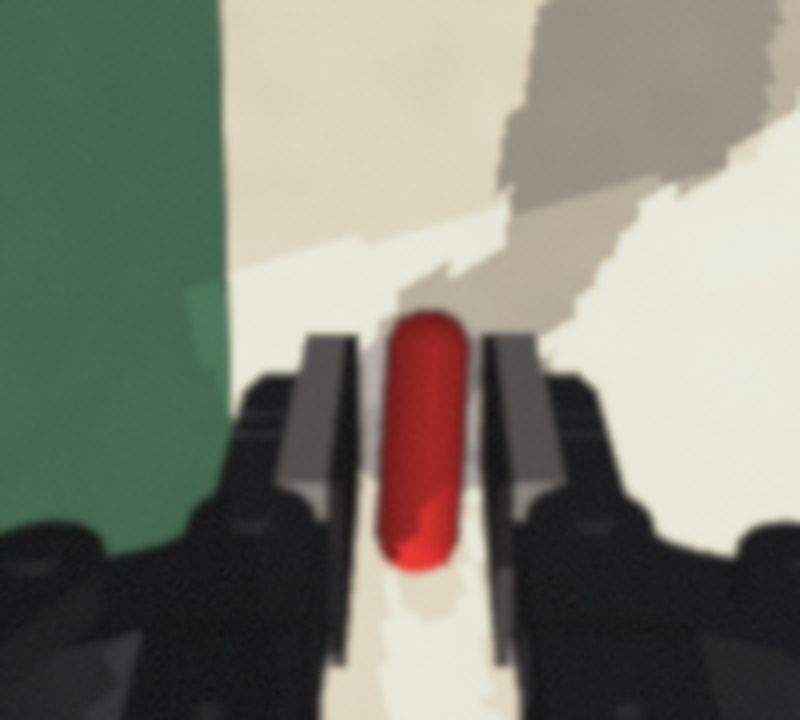

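{"method": "move_arm", "body": {"increments": [[0.1, 0, 0.1, 0, 0.9], [0.1, 0, 0.1, 0, 0.9], [0.1, 0, 0.1, 8, 0.9], [0.1, 0, 0.1, 16, 0.9], [0.1, 0, 0.1, 24, 0.9]], "newtons": 25}}

```text
t: 3.85
tool_pos: [0.628, 0.1018, 0.2147]
tool_rot: [0.98, 2.98, 0.01]
contact_force: [-1.7, 3.1, 7.7]
opening: 0.0098
```

```bash
python3 rel.py
```

```text
t 3.85 pos [0.628  0.1018 0.2147] yaw y-axis deg -36.4 q [ 0.04  0.1   1.62  0.    1.42 -0.89] F [-1.7  3.1  7.7] open 0.0098
```

{"method": "move_arm", "body": {"increments": [[0, 0, 0, 9, 0.9], [0, 0, 0, 18, 0.9], [0, 0, 0, 27, 0.9], [0, 0, 0, 36, 0.9]]}}

```text
t: 4.35
tool_pos: [0.6288, 0.1017, 0.2163]
tool_rot: [1.852, 2.532, 0.014]
contact_force: [-4.0, 0.5, 9.7]
opening: 0.0098
```

```bash
python3 rel.py;python3 - <<'E'
from h import *
w=get_image("wrist")
crop(w,150,150,350,330,"w4c.png",4)
E
```

```text
t 4.35 pos [0.6288 0.1017 0.2163] yaw y-axis deg -72.37 q [ 0.04  0.1   1.62  0.    1.41 -0.27] F [-4.   0.5  9.7] open 0.0098
```

View pics/w4c.png

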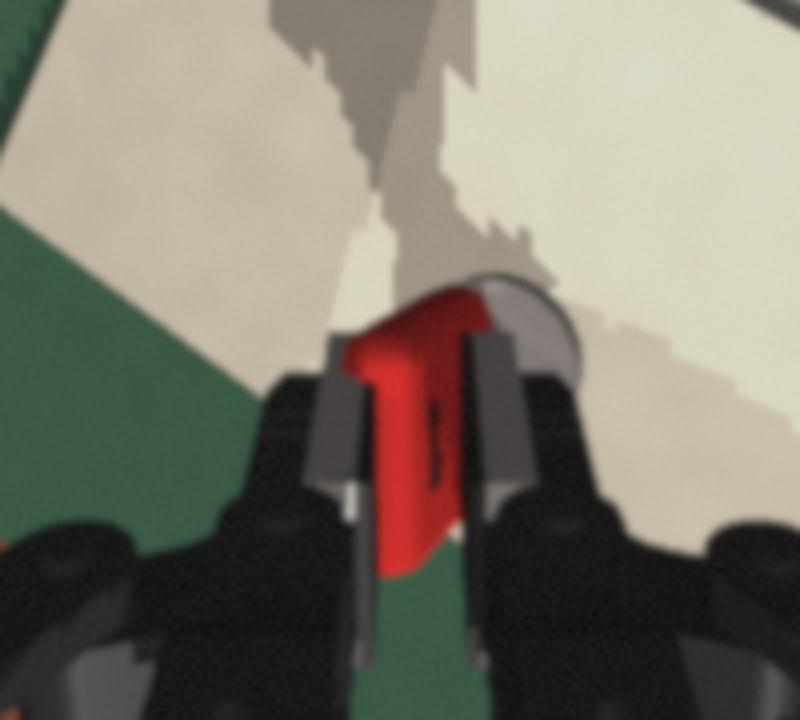

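{"method": "move_arm", "body": {"increments": [[0, 0, 0, 9, 0.9], [0, 0, 0, 18, 0.9], [0, 0, 0, 25, 0.9], [0, 0, 0, 29, 0.9], [0, 0, 0, 29, 0.9]]}}

```text
t: 5.03
tool_pos: [0.6279, 0.1033, 0.2226]
tool_rot: [2.425, 1.996, 0.015]
contact_force: [-19.0, 6.9, 32.8]
opening: 0.0094
```

```bash
python3 rel.py;python3 - <<'E'
from h import *
o=sensors.get_obs();print(o["wrist_torque"])
w=get_image("wrist")
crop(w,150,150,350,330,"w5c.png",4)
E
```

```text
t 5.025 pos [0.6279 0.1033 0.2226] yaw y-axis deg -101.09 q [0.04 0.09 1.62 0.   1.43 0.24] F [-19.    6.9  32.8] open 0.0094
[1.28198585 1.76853656 0.36350519]
```

View pics/w5c.png

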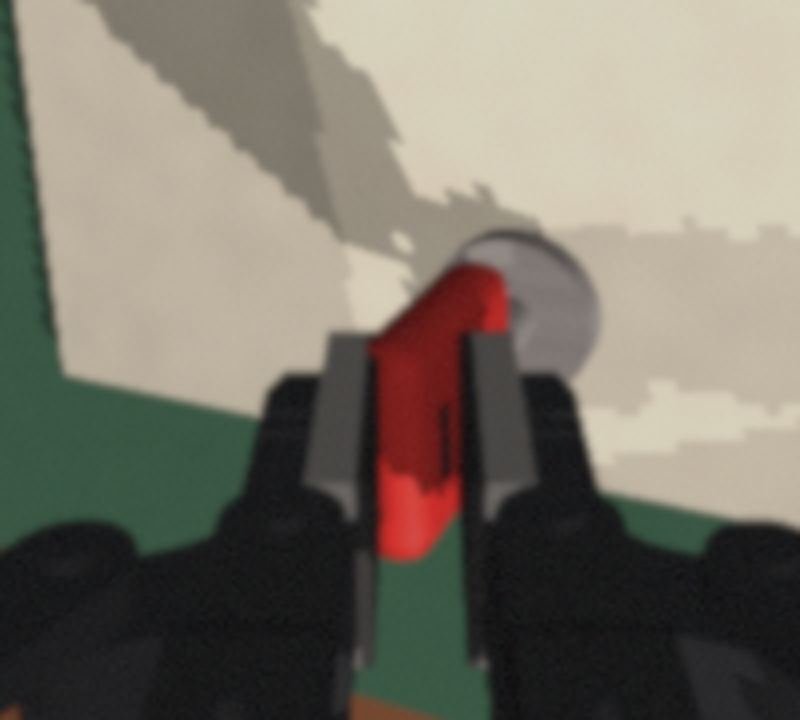

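{"method": "move_arm", "body": {"increments": [[0, 0, -1, -3, 3], [0, 0, -2, -3, 3.2], [0, 0, -5, -3, 3.2], [0, 0, -7, -3, 3.2], [0, 0, -7, -3, 3.2]]}}

```text
t: 5.7
tool_pos: [0.6274, 0.0999, 0.2836]
tool_rot: [2.374, 2.053, 0.005]
contact_force: [-0.6, 0.1, 0.3]
opening: 0.0318
```

```bash
python3 rel.py .627 .101 .214;python3 - <<'E'
from h import *
w=get_image("wrist");t=get_image("top")
cv2.imwrite("pics/w6.png",w["image"][:,:,::-1]);crop(t,185,115,285,205,"t6.png",6)
E
```

```text
t 5.7 pos [0.6274 0.0999 0.2836] yaw y-axis deg -98.29 q [ 0.04  0.06  1.55 -0.    1.53  0.19] F [-0.6  0.1  0.3] open 0.0318
shift cm [ 0.1  -0.08  6.96]
```

View pics/w6.png

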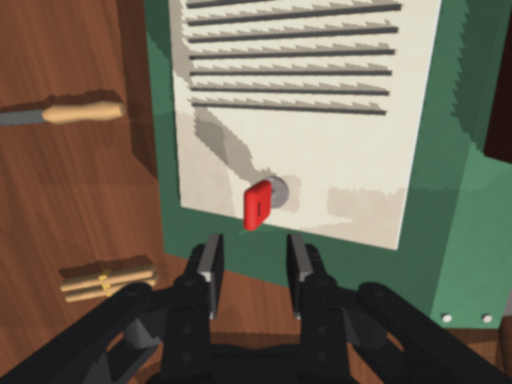

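{"method": "move_arm", "body": {"increments": [[0.1, 0.05, 4, 0.7, 3.3], [0.1, 0.05, 7, 0.7, 3.3], [0.1, 0.05, 8.1, 0.7, 3.3], [0.1, 0.05, 8.1, 0.7, 3.3], [0.1, 0.05, 8.1, 0.7, 3.3]], "newtons": 30}}

```text
t: 6.42
tool_pos: [0.627, 0.1011, 0.2006]
tool_rot: [-2.388, -2.041, 0.0]
contact_force: [0.3, -0.3, 0.2]
opening: 0.0332
```

```bash
python3 rel.py .628 .101 .203;python3 - <<'E'
from h import *
w=get_image("wrist")
crop(w,150,150,350,330,"w7c.png",4)
E
```

```text
t 6.425 pos [0.627  0.1011 0.2006] yaw y-axis deg -98.96 q [0.04 0.11 1.63 0.   1.4  0.2 ] F [ 0.3 -0.3  0.2] open 0.0332
shift cm [ 0.01  0.1  -0.24]
```

View pics/w7c.png

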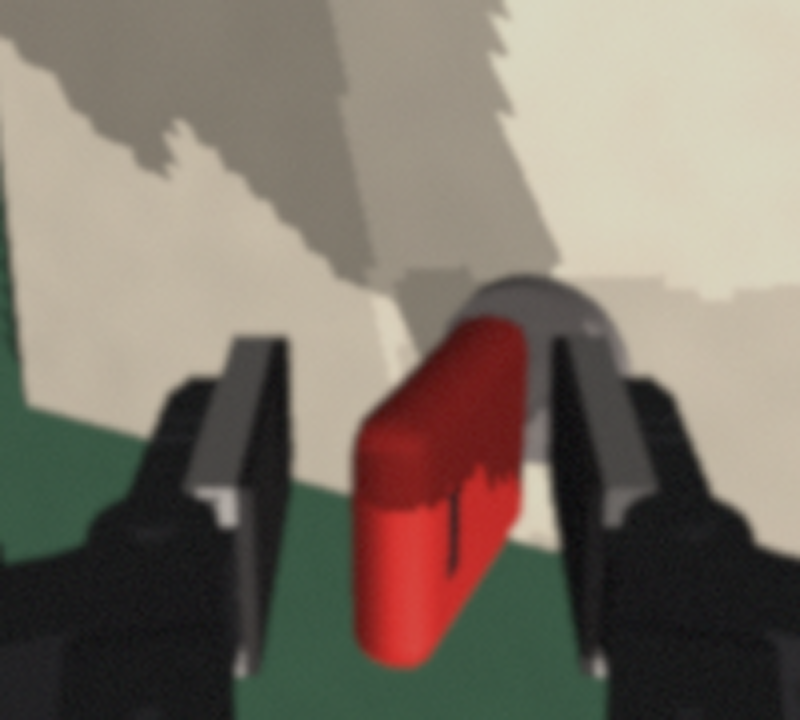

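{"method": "move_arm", "body": {"increments": [[0, 0.15, 0, 0, 1.2], [0, 0.15, 0, 0, 1.2], [0, 0.15, 0, 0, 1.2], [0, 0.15, 0, 0, 1.2]], "newtons": 30}}

```text
t: 6.98
tool_pos: [0.6299, 0.1007, 0.2016]
tool_rot: [2.386, 2.039, 0.006]
contact_force: [5.1, 0.0, 1.0]
opening: 0.0209
```

```bash
python3 rel.py;python3 - <<'E'
from h import *
e=np.load("ext.npy");a=e[2];R=np.array([[np.cos(a),-np.sin(a),0],[np.sin(a),np.cos(a),0],[0,0,1]])
s,c=np.sin(np.radians(25)),np.cos(np.radians(25))
n=R@[-s,0,c];y=R@[0,1,0]
o=sensors.get_obs();M=Rn.from_rotvec(o["tool_rot"]).as_matrix()
p=lambda f:-.19*(np.cos(f)*y-np.sin(f)*n)+.038*(np.cos(f)*n+np.sin(f)*y)
for d in range(0,105,5): print(d,(100*M.T@(p(np.radians(d))-p(0))).round(1),(p(np.radians(d))-p(0)).round(3))
E
```

```text
t 6.975 pos [0.6299 0.1007 0.2016] yaw y-axis deg -98.96 q [ 0.04  0.11  1.63 -0.    1.4   0.2 ] F [5.1 0.  1. ] open 0.0209
0 [0. 0. 0.] [0. 0. 0.]
5 [ 0.4 -0.7 -1.5] [-0.006  0.005  0.015]
10 [ 1.  -1.4 -2.9] [-0.012  0.012  0.029]
15 [ 1.6 -2.  -4.3] [-0.017  0.019  0.043]
20 [ 2.5 -2.6 -5.7] [-0.022  0.028  0.057]
25 [ 3.4 -3.2 -7. ] [-0.027  0.039  0.07 ]
30 [ 4.5 -3.8 -8.2] [-0.031  0.05   0.081]
35 [ 5.6 -4.3 -9.3] [-0.034  0.062  0.093]
40 [  6.9  -4.7 -10.3] [-0.036  0.076  0.103]
45 [  8.3  -5.1 -11.2] [-0.039  0.09   0.112]
50 [  9.7  -5.5 -12. ] [-0.04   0.105  0.12 ]
55 [ 11.2  -5.8 -12.7] [-0.041  0.12   0.126]
60 [ 12.8  -6.1 -13.2] [-0.041  0.136  0.132]
65 [ 14.4  -6.3 -13.6] [-0.04   0.152  0.136]
70 [ 16.1  -6.4 -13.9] [-0.039  0.169  0.139]
75 [ 17.8  -6.5 -14.1] [-0.037  0.186  0.141]
80 [ 19.5  -6.5 -14.1] [-0.035  0.202  0.141]
85 [ 21.1  -6.5 -14. ] [-0.031  0.219  0.14 ]
90 [ 22.8  -6.3 -13.8] [-0.028  0.235  0.138]
95 [ 24.5  -6.2 -13.4] [-0.024  0.251  0.134]
100 [ 26.1  -5.9 -12.9] [-0.019  0.267  0.129]
```

{"method": "move_arm", "body": {"increments": [[0.2, -0.4, -0.8, 0, 1.2], [0.4, -0.7, -1.5, 0, 1.2], [0.7, -1.1, -2.2, 0, 1.2], [1.0, -1.4, -2.9, 0, 1.2], [1.0, -1.4, -2.9, 0, 1.2]]}}

```text
t: 7.6
tool_pos: [0.618, 0.112, 0.2312]
tool_rot: [2.384, 2.037, 0.005]
contact_force: [7.2, -2.1, 2.7]
opening: 0.0208
```

```bash
python3 rel.py;python3 - <<'E'
from h import *
w=get_image("wrist");t=get_image("top")
crop(w,150,150,350,330,"w8c.png",4)
crop(t,155,85,285,205,"t8.png",5)
E
```

```text
t 7.6 pos [0.618  0.112  0.2312] yaw y-axis deg -98.97 q [ 0.06  0.07  1.63 -0.    1.44  0.22] F [ 7.2 -2.1  2.7] open 0.0208
```

View pics/w8c.png

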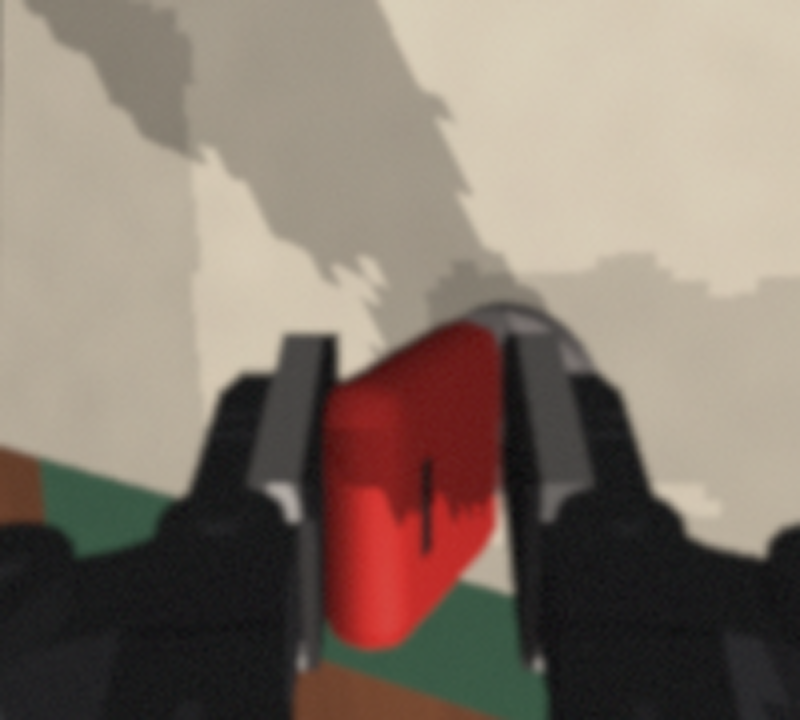

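View pics/t8.png

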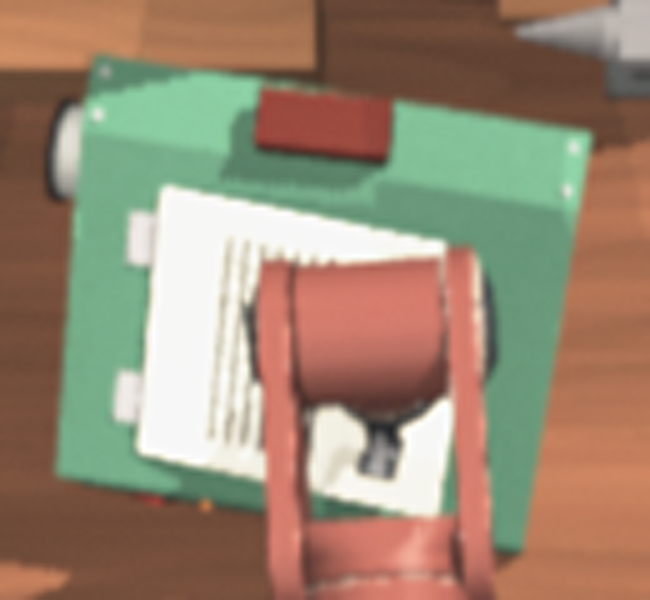

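{"method": "move_arm", "body": {"increments": [[0.6, -0.6, -1.4, 0, 1.2], [1.5, -1.2, -2.8, 0, 1.2], [2.4, -1.8, -4.1, 0, 1.2], [3.5, -2.4, -5.3, 0, 1.2], [4.6, -2.9, -6.4, 0, 1.2]]}}

```text
t: 8.32
tool_pos: [0.5966, 0.1618, 0.2948]
tool_rot: [2.383, 2.037, 0.005]
contact_force: [9.6, -2.8, -0.3]
opening: 0.0183
```

```bash
python3 rel.py;python3 - <<'E'
from h import *
w=get_image("wrist");t=get_image("scene")
cv2.imwrite("pics/w9.png",w["image"][:,:,::-1])
crop(t,200,100,370,270,"s9.png",4)
E
```

```text
t 8.325 pos [0.5966 0.1618 0.2948] yaw y-axis deg -98.97 q [ 0.15  0.01  1.58 -0.    1.55  0.3 ] F [ 9.6 -2.8 -0.3] open 0.0183
```

View pics/w9.png

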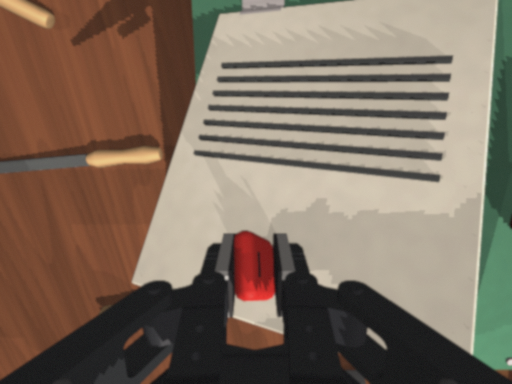

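View pics/s9.png

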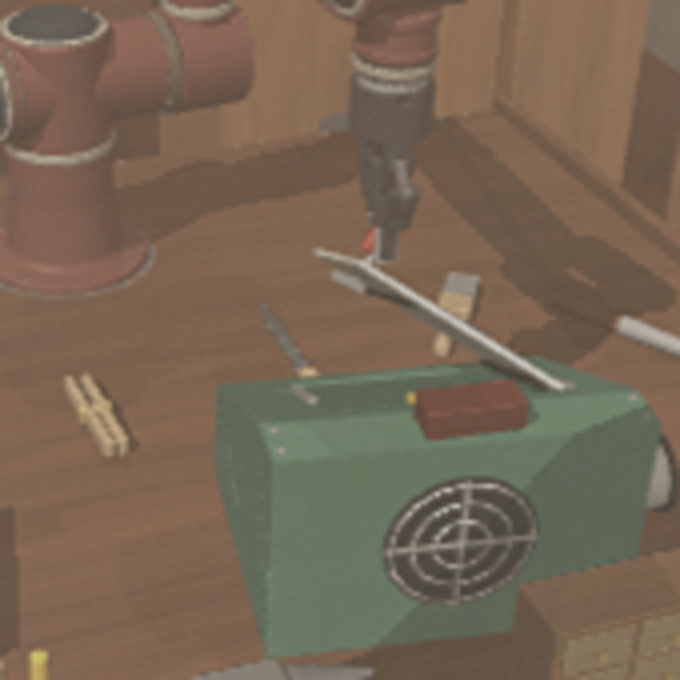

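{"method": "move_arm", "body": {"increments": [[1.3, -0.4, -1.0, 0, 1.2], [2.7, -0.8, -1.9, 0, 1.2], [4.1, -1.2, -2.7, 0, 1.2], [5.6, -1.5, -3.4, 0, 1.2], [7.2, -1.8, -3.9, 0, 1.2]]}}

```text
t: 9.05
tool_pos: [0.5895, 0.236, 0.3333]
tool_rot: [2.384, 2.039, 0.003]
contact_force: [9.1, -2.5, 1.2]
opening: 0.0134
```

```bash
python3 rel.py;python3 - <<'E'
from h import *
w=get_image("wrist");t=get_image("scene")
cv2.imwrite("pics/w10.png",w["image"][:,:,::-1])
crop(t,200,100,370,270,"s10.png",4)
E
```

```text
t 9.05 pos [0.5895 0.236  0.3333] yaw y-axis deg -98.92 q [ 0.27  0.04  1.49 -0.    1.61  0.42] F [ 9.1 -2.5  1.2] open 0.0134
```

View pics/w10.png

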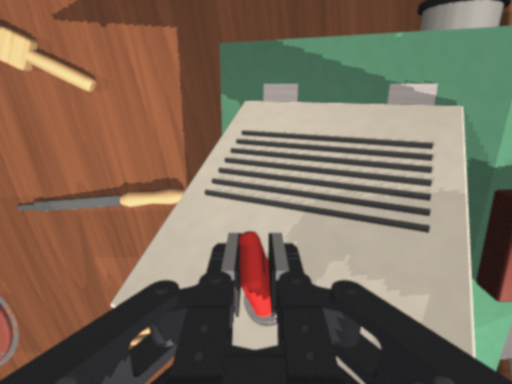

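View pics/s10.png

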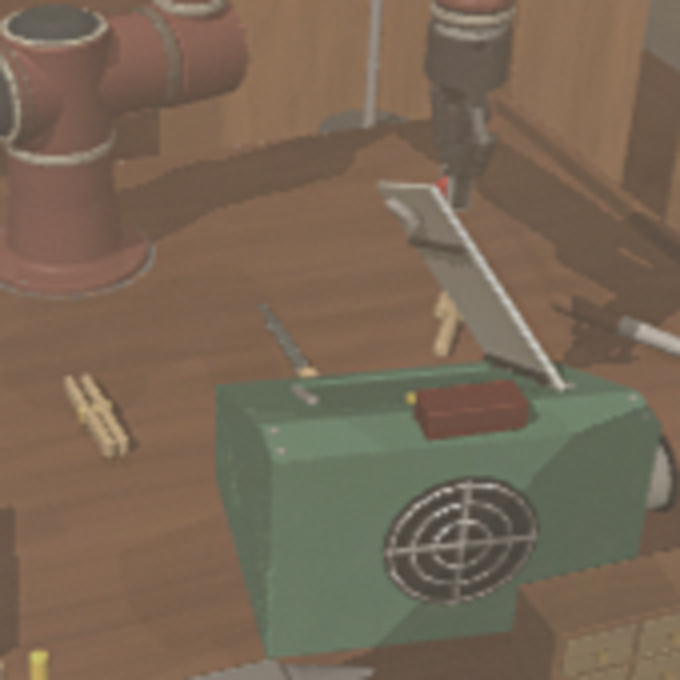

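{"method": "move_arm", "body": {"increments": [[0, 0, 0, 0, 3.5], [0, 0, -0.5, 0, 3.5], [0, 0, -5, 0, 3.5], [0, 0, -9, 0, 3.5], [-3, 0, -9, 0, 1]]}}

```text
t: 9.78
tool_pos: [0.5836, 0.208, 0.427]
tool_rot: [2.384, 2.043, 0.008]
contact_force: [-0.5, 0.8, -1.0]
opening: 0.0181
```

```bash
python3 rel.py .583 .125 .425;python3 - <<'E'
from h import *
w=get_image("wrist");t=get_image("scene")
cv2.imwrite("pics/w11.png",w["image"][:,:,::-1])
crop(t,200,60,370,230,"s11.png",4)
E
```

```text
t 9.775 pos [0.5836 0.208  0.427 ] yaw y-axis deg -98.82 q [ 0.22 -0.01  1.38  0.    1.76  0.38] F [-0.5  0.8 -1. ] open 0.0181
shift cm [-8.21  1.21  0.19]
```

View pics/w11.png

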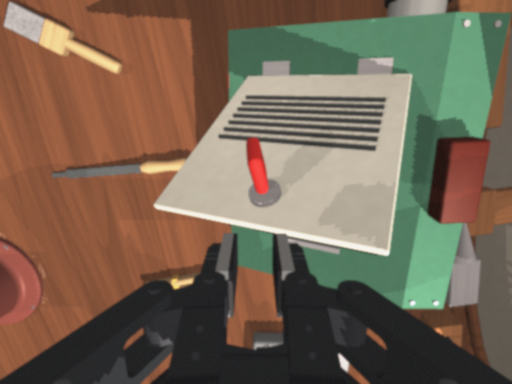

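View pics/s11.png

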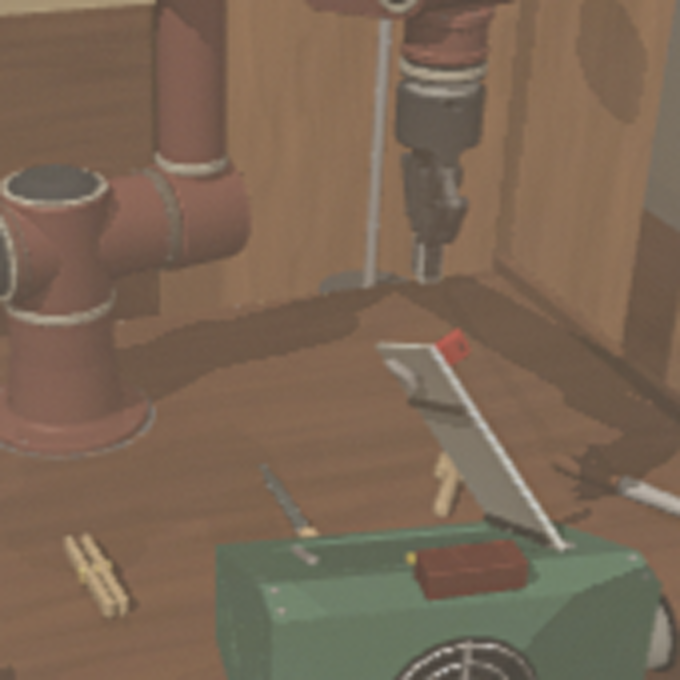

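{"method": "move_arm", "body": {"increments": [[-4, 0.6, 0, 0, 0], [-8.2, 1.2, 0, 0, 0], [-8.2, 1.2, 3, 0, 0], [-8.2, 1.2, 7, 0, 0], [-8.2, 1.2, 9.2, 0, 0]]}}

```text
t: 10.5
tool_pos: [0.5812, 0.1243, 0.3266]
tool_rot: [-2.385, -2.039, 0.007]
contact_force: [-0.1, -0.1, 0.1]
opening: 0.0003
```

```bash
python3 rel.py .583 .20 .335;python3 - <<'E'
from h import *
w=get_image("wrist");t=get_image("scene")
cv2.imwrite("pics/w12.png",w["image"][:,:,::-1])
crop(t,200,60,370,230,"s12.png",4)
E
```

```text
t 10.5 pos [0.5812 0.1243 0.3266] yaw y-axis deg -98.97 q [ 0.09 -0.05  1.59  0.    1.61  0.24] F [-0.1 -0.1  0.1] open 0.0003
shift cm [ 7.5  -1.01 -0.84]
```

View pics/s12.png

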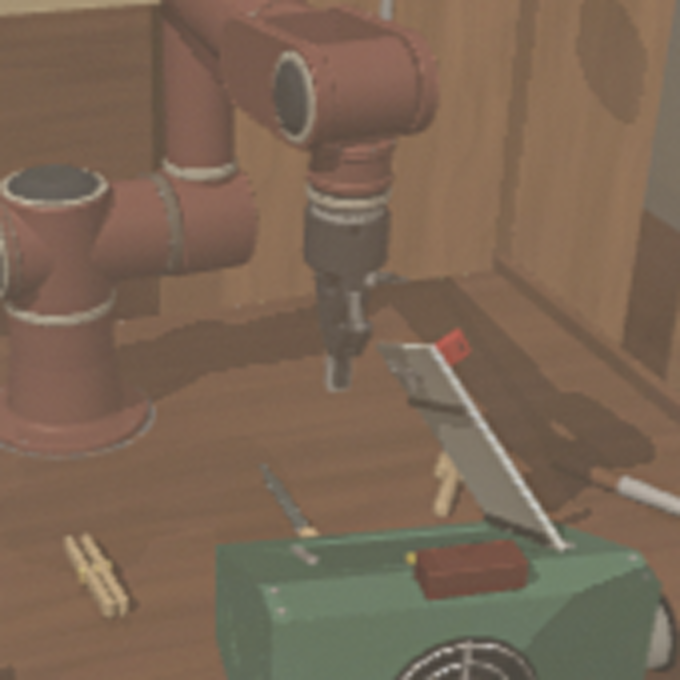

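View pics/w12.png

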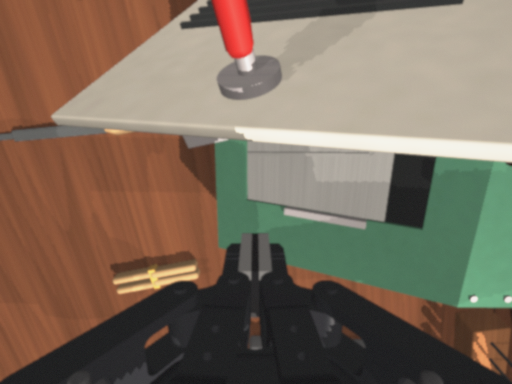

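{"method": "move_arm", "body": {"increments": [[3, 0, 0, 0, 0], [5, 0, 0, 0, 0], [7, 0, -0.5, 0, 0], [8.5, 0, -0.8, 0, 0], [10, 0, -1.1, 0, 0]]}}

```text
t: 11.22
tool_pos: [0.599, 0.222, 0.3499]
tool_rot: [2.383, 2.035, 0.006]
contact_force: [-2.4, -7.6, 16.3]
opening: 0.0001
```

{"method": "move_arm", "body": {"increments": [[1.5, 0, -0.3, 0, 0], [3, 0, -0.6, 0, 0], [4.5, 0, -0.8, 0, 0], [5.5, 0, -0.8, 0, 0]]}}

```text
t: 11.72
tool_pos: [0.6066, 0.2785, 0.3487]
tool_rot: [-2.387, -2.042, 0.001]
contact_force: [-0.5, -1.7, 1.8]
opening: -0.0
```

```bash
python3 rel.py .583 .315 .345;python3 - <<'E'
from h import *
w=get_image("wrist");t=get_image("scene")
cv2.imwrite("pics/w13.png",w["image"][:,:,::-1])
crop(t,200,60,370,230,"s13.png",4)
E
```

```text
t 11.725 pos [0.6066 0.2785 0.3487] yaw y-axis deg -98.92 q [0.32 0.11 1.38 0.   1.65 0.47] F [-0.5 -1.7  1.8] open -0.0
shift cm [ 3.24 -2.9   0.37]
```

View pics/s13.png

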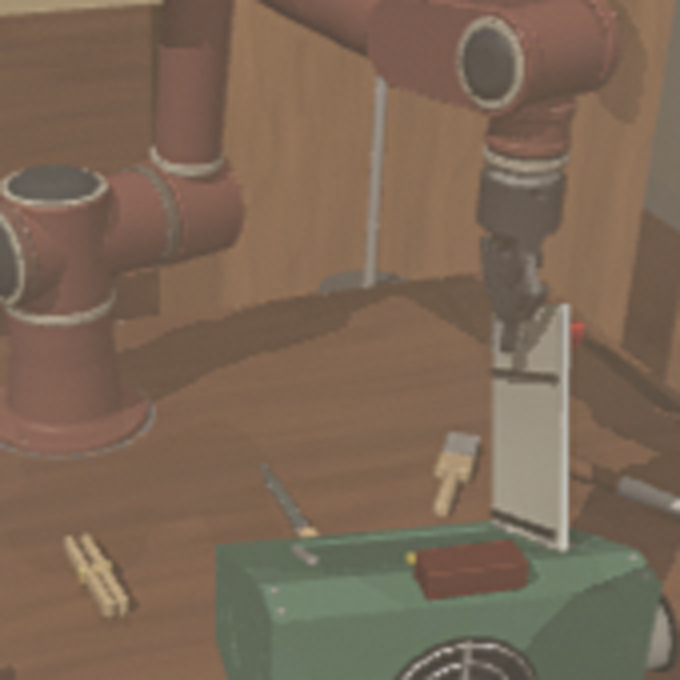

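View pics/w13.png

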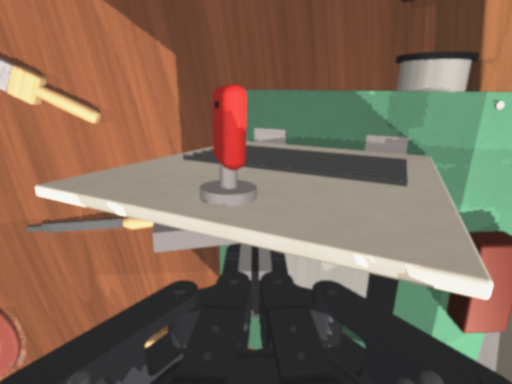

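{"method": "move_arm", "body": {"increments": [[0.5, -1, -0.4, 0, 0], [1.5, -2, -0.4, 0, 0], [2.5, -2, -0.4, 0, 0], [3.2, -2, -0.4, 0, 0]]}}

```text
t: 12.32
tool_pos: [0.5907, 0.3096, 0.3532]
tool_rot: [2.386, 2.037, -0.015]
contact_force: [-10.0, -22.2, 4.6]
opening: -0.0
```

{"method": "move_arm", "body": {"increments": [[0.4, 0, 0, 0, 0], [0.8, 0, 0, 0, 0]]}}

```text
t: 12.58
tool_pos: [0.5909, 0.3104, 0.3533]
tool_rot: [2.386, 2.025, -0.039]
contact_force: [-16.9, -39.9, 8.5]
opening: -0.0002
```

```bash
python3 rel.py .583 .315 .345;python3 - <<'E'
from h import *
w=get_image("wrist");t=get_image("scene")
cv2.imwrite("pics/w14.png",w["image"][:,:,::-1])
crop(t,200,60,370,230,"s14.png",4)
E
```

```text
t 12.575 pos [0.5909 0.3104 0.3533] yaw y-axis deg -99.35 q [ 0.38  0.13  1.36 -0.02  1.67  0.54] F [-16.9 -39.9   8.5] open -0.0002
shift cm [ 0.35 -0.85  0.82]
```

View pics/s14.png

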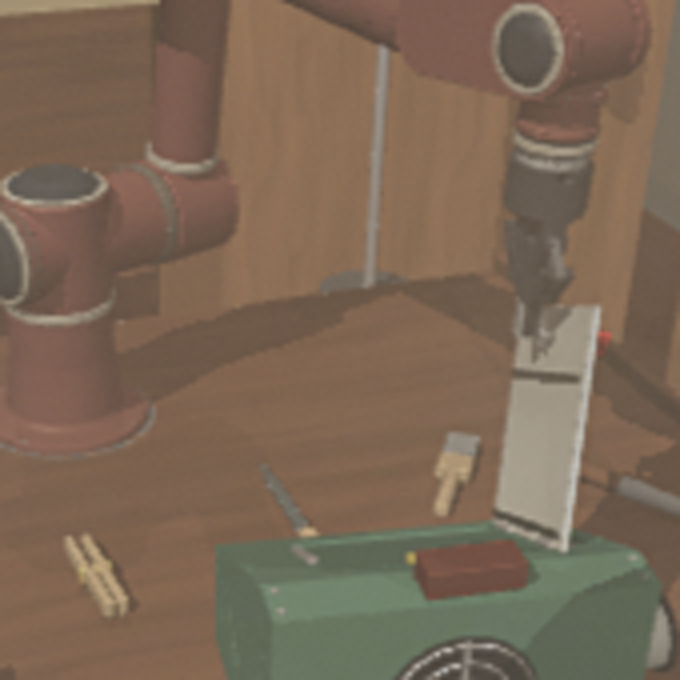

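View pics/w14.png

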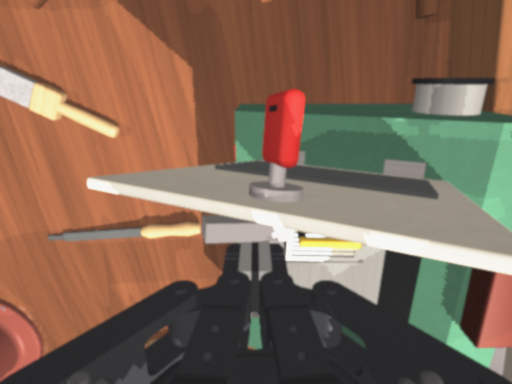

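{"method": "move_arm", "body": {"increments": [[-2, 0, 0, 0, 0], [-6, 0, 0, 0, 1], [-11, 0, -3, 0, 3], [-16, 0, -6, 8, 4], [-21, -3, -6, 16, 4]]}}

```text
t: 13.3
tool_pos: [0.5319, 0.1161, 0.4166]
tool_rot: [2.651, 1.682, 0.009]
contact_force: [-0.0, -0.7, 0.8]
opening: 0.0398
```

```bash
python3 rel.py;python3 - <<'E'
from h import *
w=get_image("wrist");t=get_image("top")
cv2.imwrite("pics/w15.png",w["image"][:,:,::-1])
crop(t,155,85,285,205,"t15.png",5)
E
```

```text
t 13.3 pos [0.5319 0.1161 0.4166] yaw y-axis deg -115.22 q [ 0.08 -0.19  1.57  0.    1.76  0.52] F [-0.  -0.7  0.8] open 0.0398
```

View pics/t15.png

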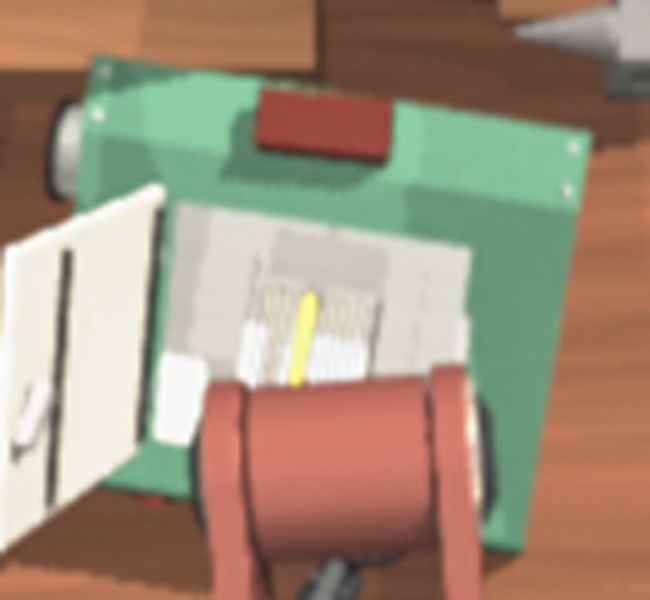

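View pics/w15.png

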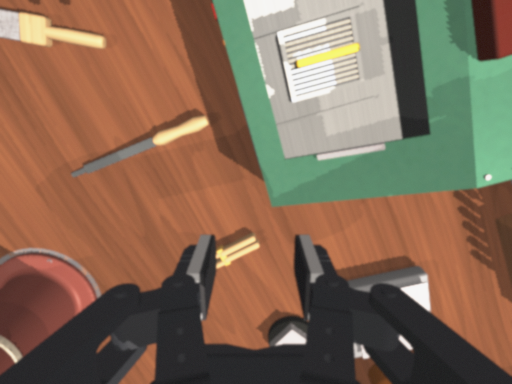

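```bash
python3 - <<'E'
from h import *
w=get_image("wrist")
hsv=cv2.cvtColor(w["image"],cv2.COLOR_RGB2HSV)
m=((hsv[...,0]>22)&(hsv[...,0]<36)&(hsv[...,1]>150)&(hsv[...,2]>150)).astype(np.uint8)
for c in cv2.findContours(m,0,2)[0]:
    if cv2.contourArea(c)>50:
        r=cv2.minAreaRect(c); b=cv2.boxPoints(r); print(r)
        e=sorted([((b[i]+b[(i+1)%4])/2) for i in range(4)],key=lambda p:p[0]); A,B=onz(w,e[0],.139),onz(w,e[-1],.139)
        print(A,B,np.linalg.norm(A-B),(A+B)/2,np.degrees(np.arctan2(*(B-A)[1::-1])))
e=np.load("ext.npy");a=e[2];R=np.array([[np.cos(a),-np.sin(a)],[np.sin(a),np.cos(a)]])
print("in ext frame",R.T@(((A+B)/2)[:2]-e[:2]))
E
python3 rel.py .654 .187 .36
```

```text
t 13.45 pos [0.5301 0.1163 0.4141] yaw y-axis deg -115.06 q [ 0.08 -0.19  1.57  0.    1.76  0.52] F [ 0.3 -0.  -0.7] open 0.0401
shift cm [11.64  8.21  5.45]Traceback (most recent call last):
  File "<stdin>", line 11, in <module>
NameError: name 'A' is not defined. Did you mean: 'a'?
```

```bash
cat > bar.py <<'E'
from h import *
def bar(w,z):
    hsv=cv2.cvtColor(w["image"],cv2.COLOR_RGB2HSV)
    m=((hsv[...,0]>22)&(hsv[...,0]<36)&(hsv[...,1]>170)&(hsv[...,2]>150)).astype(np.uint8)
    for c in cv2.findContours(m,0,2)[0]:
        if cv2.contourArea(c)>30:
            r=cv2.minAreaRect(c); b=cv2.boxPoints(r)
            mids=[(b[i]+b[(i+1)%4])/2 for i in range(4)]
            k=0 if np.linalg.norm(mids[0]-mids[2])>np.linalg.norm(mids[1]-mids[3]) else 1
            A,B=onz(w,mids[k],z),onz(w,mids[k+2],z)
            L=np.linalg.norm(A-B)
            print("px",r,"L",L.round(4),"mid",((A+B)/2).round(4),"ang",np.degrees(np.arctan2(*(B-A)[1::-1])).round(1))
            yield (A+B)/2
if __name__=="__main__":
    e=np.load("ext.npy");a=e[2];R=np.array([[np.cos(a),-np.sin(a)],[np.sin(a),np.cos(a)]])
    for n in ("wrist","top"):
        print(n)
        for P in bar(get_image(n),.139): print("in ext frame",R.T@(P[:2]-e[:2]))
E
python3 bar.py
```

```text
wrist
top
```

```bash
python3 - <<'E'
from h import *
w=get_image("wrist");h=cv2.cvtColor(w["image"],cv2.COLOR_RGB2HSV)
for p in [(310,60),(325,56),(345,51)]: print(w["image"][p[1],p[0]],h[p[1],p[0]])
E
sed -i 's/>22)/>18)/; s/<36)/<38)/; s/>170)/>120)/; s/>150)/>140)/' bar.py; python3 bar.py
```

```text
[247 247 114] [ 30 137 247]
[247 247 113] [ 30 138 247]
[247 247 117] [ 30 134 247]
wrist
px ((331.1320495605469, 55.96226119995117), (8.241633415222168, 66.2077865600586), 74.05460357666016) L 0.0773 mid [0.6628 0.1862 0.139 ] ang 170.1
in ext frame [-0.02238568  0.01212325]
top
```

{"method": "move_arm", "body": {"increments": [[3, 2, 0, -10, 3], [6, 4.5, 0, -20, 3], [9, 7, 1, -30, 3], [12, 9.1, 2, -40, 3], [12, 9.1, 3, -50, 3]], "newtons": 40}}

```text
t: 14.32
tool_pos: [0.6657, 0.1897, 0.38]
tool_rot: [-1.674, -2.655, 0.003]
contact_force: [0.3, -0.4, -0.3]
opening: 0.0297
```

{"method": "move_arm", "body": {"increments": [[0, 0, 0.5, -10, 3], [0, 0, 1, -20, 3], [0, 0, 1.5, -30, 3], [0, 0, 2, -40, 3], [0, 0, 2, -50, 3]]}}

```text
t: 14.95
tool_pos: [0.6642, 0.1888, 0.3616]
tool_rot: [-0.397, -3.114, 0.001]
contact_force: [-0.9, 0.6, -0.3]
opening: 0.03
```

```bash
python3 rel.py .663 .186 .36;python3 bar.py; python3 - <<'E'
from h import *
w=get_image("wrist")
cv2.imwrite("pics/w16.png",w["image"][:,:,::-1])
E
```

```text
t 14.95 pos [0.6642 0.1888 0.3616] yaw y-axis deg -14.53 q [ 0.17  0.17  1.3   0.    1.67 -1.15] F [-0.9  0.6 -0.3] open 0.03
shift cm [ 0.04 -0.3   0.16]
wrist
px ((252.0382080078125, 159.49703979492188), (65.42211151123047, 7.669650554656982), 85.60128784179688) L 0.0768 mid [0.6627 0.187  0.139 ] ang -10.4
in ext frame [-0.02263263  0.01287027]
top
```

View pics/w16.png

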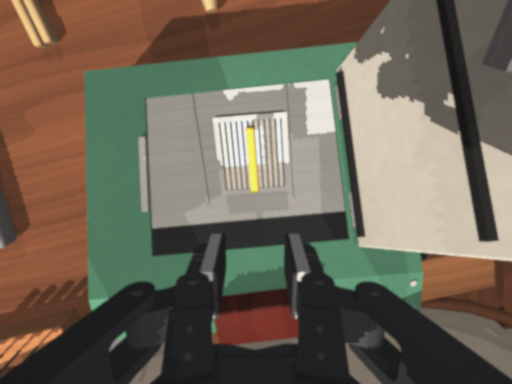

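{"method": "move_arm", "body": {"increments": [[0.1, -0.2, 4, -4.3, 3], [0.1, -0.2, 9, -4.3, 3], [0.1, -0.2, 14, -4.3, 3], [0.1, -0.2, 17, -4.3, 3], [0.1, -0.2, 18, -4.3, 3]]}}

```text
t: 15.72
tool_pos: [0.6612, 0.1861, 0.18]
tool_rot: [-0.294, -3.123, 0.002]
contact_force: [0.7, -0.6, -0.2]
opening: 0.0301
```

```bash
python3 bar.py;python3 rel.py .6627 .187 .128; python3 - <<'E'
from h import *
w=get_image("wrist")
cv2.imwrite("pics/w17.png",w["image"][:,:,::-1])
E
```

```text
wrist
px ((254.49996948242188, 227.99996948242188), (117.99998474121094, 14.999998092651367), 90.0) L 0.0767 mid [0.6631 0.1864 0.139 ] ang -10.8
in ext frame [-0.02211834  0.01233034]
top
t 15.825 pos [0.6622 0.1862 0.1823] yaw y-axis deg -10.71 q [ 0.17  0.24  1.51  0.    1.39 -1.22] F [-0.4  0.6  0.2] open 0.0301
shift cm [-0.04  0.09  5.43]
```

View pics/w17.png

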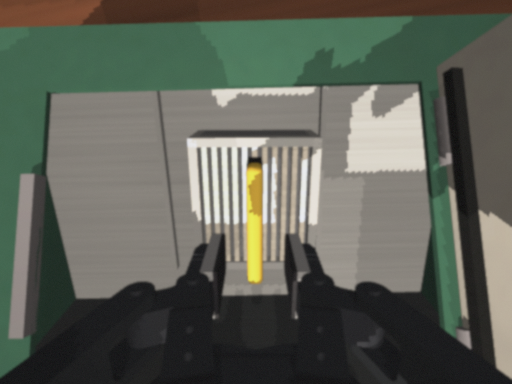

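{"method": "move_arm", "body": {"increments": [[0, 0, 2.5, 0, 3], [0, 0, 4.5, 0, 3], [0, 0, 5.3, 0, 3], [0, 0, 5.3, 0, 2], [0, 0, 5.3, 0, 0.7]], "newtons": 40}}

```text
t: 16.5
tool_pos: [0.663, 0.186, 0.1312]
tool_rot: [0.292, 3.127, 0.0]
contact_force: [0.6, 0.4, -3.3]
opening: 0.0094
```

{"method": "move_arm", "body": {"increments": [[0, 0, 0, 0, 0.7], [0, 0, 0, 0, 0.7], [0, 0, 0, 0, 0.7]]}}

```text
t: 16.88
tool_pos: [0.663, 0.186, 0.1311]
tool_rot: [0.292, 3.127, 0.0]
contact_force: [-0.2, -0.3, 2.2]
opening: 0.0094
```

```bash
python3 rel.py .6627 .187 .128; python3 - <<'E'
from h import *
w=get_image("wrist")
cv2.imwrite("pics/w18.png",w["image"][:,:,::-1])
E
```

```text
t 16.875 pos [0.663  0.186  0.1311] yaw y-axis deg -10.66 q [ 0.17  0.29  1.55 -0.    1.3  -1.22] F [-0.2 -0.3  2.2] open 0.0094
shift cm [0.05 0.1  0.31]
```

View pics/w18.png

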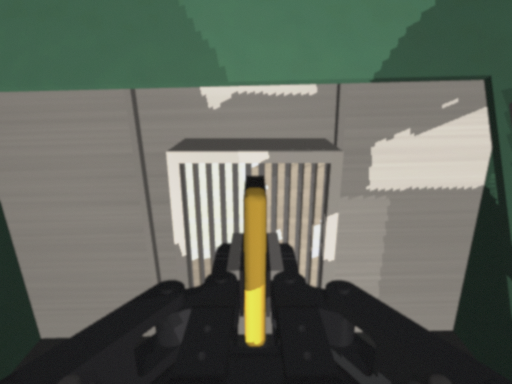

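{"method": "move_arm", "body": {"increments": [[0, 0, -1, 0, 0.7], [0, 0, -3, 0, 0.7], [0, 0, -6, 0, 0.7], [0, 0, -9, 0, 0.7], [0, 0, -12, 0, 0.7]], "newtons": 50}}

```text
t: 17.55
tool_pos: [0.6624, 0.186, 0.2524]
tool_rot: [0.291, 3.127, 0.0]
contact_force: [-0.0, -0.5, -3.6]
opening: 0.009
```

{"method": "move_arm", "body": {"increments": [[0, 0, -3, 0, 0.7], [0, 0, -6, 0, 0.7], [0, 0, -8, 0, 0.7], [0, 0, -8.5, 0, 0.7], [0, 0, -8.5, 0, 0.7]]}}

```text
t: 18.18
tool_pos: [0.6623, 0.1859, 0.3347]
tool_rot: [-0.292, -3.127, 0.0]
contact_force: [0.7, 0.8, -4.2]
opening: 0.009
```

```bash
python3 rel.py .6246 -.3175 .33; python3 - <<'E'
from h import *
w=get_image("wrist");s=get_image("scene")
cv2.imwrite("pics/w19.png",w["image"][:,:,::-1]);crop(s,200,60,370,230,"s19.png",4)
E
```

```text
t 18.175 pos [0.6623 0.1859 0.3347] yaw y-axis deg -10.65 q [ 0.17  0.16  1.35  0.    1.63 -1.22] F [ 0.7  0.8 -4.2] open 0.009
shift cm [ -5.61 -50.17   0.48]
```

View pics/w19.png

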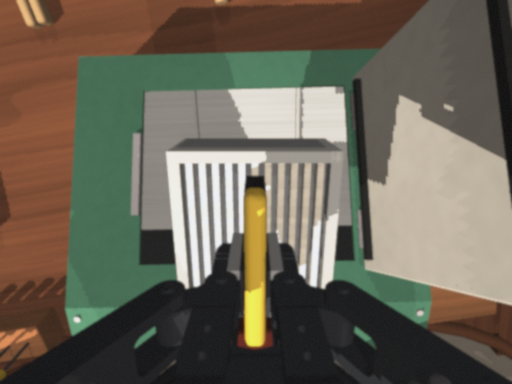

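View pics/s19.png

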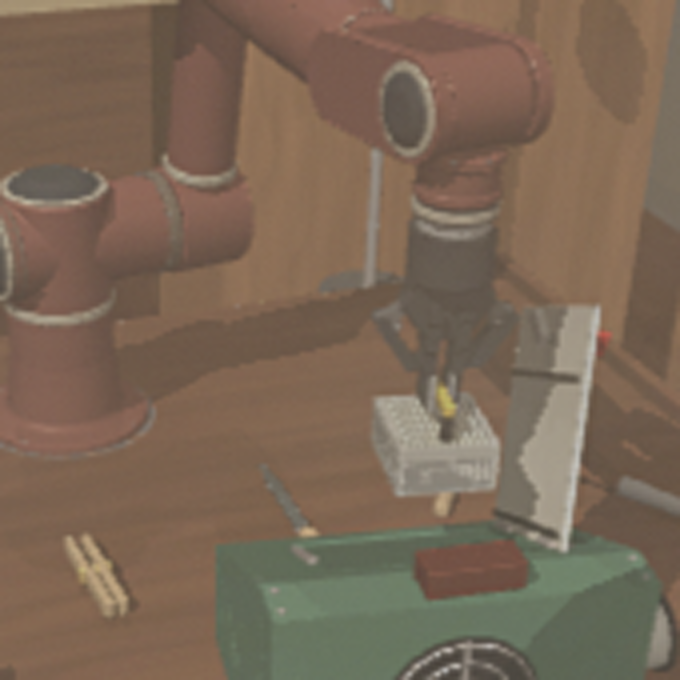

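{"method": "move_arm", "body": {"increments": [[0, -2.5, 0, 0, 0.7], [0, -7, 0, 0, 0.7], [-1, -12, 0, 0, 0.7], [-2, -17, 0, 0, 0.7], [-3, -22, 0, 0, 0.7]]}}

```text
t: 18.9
tool_pos: [0.6503, -0.0384, 0.3343]
tool_rot: [-0.293, -3.126, 0.001]
contact_force: [1.4, 0.0, -3.0]
opening: 0.0089
```

{"method": "move_arm", "body": {"increments": [[-0.5, -5, 0, 0, 0.7], [-1, -10, 0, 0, 0.7], [-1.5, -15, 0, 0, 0.7], [-2, -20, 0, 0, 0.7], [-2.5, -23, 0, 0, 0.7]]}}

```text
t: 19.52
tool_pos: [0.6316, -0.2698, 0.334]
tool_rot: [-0.296, -3.126, 0.0]
contact_force: [0.6, -0.6, -2.6]
opening: 0.0088
```

{"method": "move_arm", "body": {"increments": [[0, -2, 0, 0, 0.7], [0, -3.5, 0, 0, 0.7], [0, -3.5, 0, 0, 0.7]]}}

```text
t: 19.9
tool_pos: [0.6265, -0.3013, 0.335]
tool_rot: [-0.293, -3.127, -0.001]
contact_force: [-0.3, 1.2, -2.3]
opening: 0.009
```

```bash
python3 rel.py .6246 -.3175 .20; python3 - <<'E'
from h import *
w=get_image("wrist");s=get_image("top")
cv2.imwrite("pics/w20.png",w["image"][:,:,::-1]);crop(s,310,115,410,215,"t20.png",6)
E
```

```text
t 19.9 pos [ 0.6265 -0.3013  0.335 ] yaw y-axis deg -10.69 q [-0.56  0.18  1.33  0.    1.63 -1.94] F [-0.3  1.2 -2.3] open 0.009
shift cm [-0.12 -1.63 13.5 ]
```

View pics/w20.png

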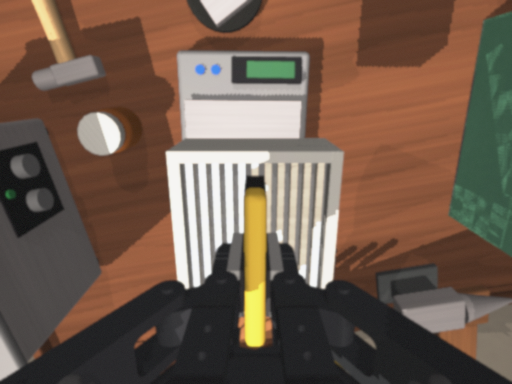

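```bash
python3 - <<'E'
from h import *
w=get_image("wrist")
crop(w,165,40,320,150,"w20c.png",5)
for z in(.04,.05):
    A,B=onz(w,(178.5,52.5),z),onz(w,(308,53),z); print(z,A,B,np.linalg.norm(A-B),(A+B)/2,np.degrees(np.arctan2((B-A)[0],-(B-A)[1])))
C,D=onz(w,(188,97),.05),onz(w,(302,97),.05);print(C,D,np.linalg.norm(C-D))
# predicted
r=np.load("sc.npy");a=r[2];R=np.array([[np.cos(a),-np.sin(a)],[np.sin(a),np.cos(a)]])
for p in [(-.105,.085),(-.105,-.085),(-.045,.075),(-.045,-.075)]: print(p,proj(w,np.r_[R@p+r[:2],.05]))
E
```

```text
0.04 [ 0.48908667 -0.37009458  0.04      ] [ 0.51969127 -0.21043482  0.04      ] 0.16256653809509658 [ 0.50438897 -0.2902647   0.04      ] 169.1488061112852
0.05 [ 0.49052555 -0.36807477  0.05      ] [ 0.52040388 -0.21220384  0.05      ] 0.1587087276982259 [ 0.50546472 -0.29013931  0.05      ] 169.14880611128518
[ 0.54341042 -0.36970545  0.05      ] [ 0.57034268 -0.22661599  0.05      ] 0.1456019949885124
(-0.105, 0.085) [308.7690417   45.61035729]
(-0.105, -0.085) [169.17370576  45.90373863]
(-0.045, 0.075) [298.52102979  96.99472481]
(-0.045, -0.075) [181.08956045  97.25930256]
```

View pics/w20c.png

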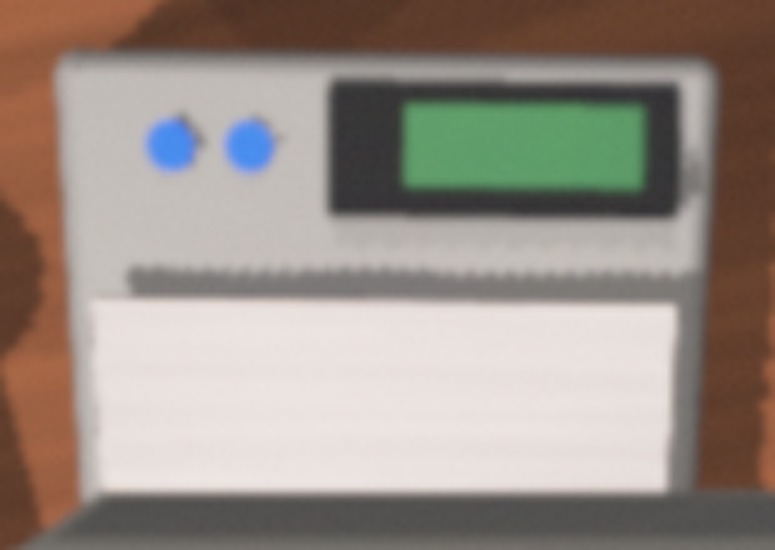

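```bash
python3 - <<'E'
from h import *
w=get_image("wrist")
C,D=onz(w,(182.6,99.2),.05),onz(w,(300.2,100.2),.05);L=np.linalg.norm(C-D)
d=(D-C)/L; f=np.array([d[1],-d[0],0]); print(L,f,np.degrees(np.arctan2(f[1],f[0])),"mid",(C+D)/2+.07*f)
E
python3 rel.py .628 -.316 .20
```

```text
0.1506009284830206 [ 0.98127231 -0.19262566  0.        ] -11.106054687727623 mid [ 0.62811571 -0.31666519  0.05      ]
t 20.1 pos [ 0.6272 -0.2998  0.3355] yaw y-axis deg -10.57 q [-0.55  0.18  1.33  0.    1.63 -1.94] F [ 0.2  0.3 -2.6] open 0.0088
shift cm [-0.38 -1.58 13.55]
```

{"method": "move_arm", "body": {"increments": [[-0.2, -1.6, 1, 0, 0.7], [-0.3, -1.65, 4, 0, 0.7], [-0.3, -1.65, 8, 0, 0.7], [-0.3, -1.65, 12, 0, 0.7], [-0.3, -1.65, 15, 0, 0.7]]}}

```text
t: 20.72
tool_pos: [0.6257, -0.3177, 0.1818]
tool_rot: [-0.291, -3.125, -0.002]
contact_force: [-0.9, -0.6, -3.8]
opening: 0.0092
```

{"method": "move_arm", "body": {"increments": [[0, 0, 2, 0, 0.7], [0, 0, 3.5, 0, 0.7], [0, 0, 4.5, 0, 0.7], [0, 0, 5, 0, 0.7], [0, 0, 5, 0, 0.7]]}}

```text
t: 21.35
tool_pos: [0.627, -0.3178, 0.1357]
tool_rot: [0.291, 3.127, -0.001]
contact_force: [-0.5, 0.1, -2.3]
opening: 0.0089
```

```bash
python3 rel.py .627 -.317 .124; python3 - <<'E'
from h import *
w=get_image("wrist");s=get_image("scene")
cv2.imwrite("pics/w21.png",w["image"][:,:,::-1]);crop(s,120,160,250,280,"s21.png",5)
E
```

```text
t 21.35 pos [ 0.627  -0.3178  0.1357] yaw y-axis deg -10.65 q [-0.57  0.32  1.51 -0.    1.32 -1.96] F [-0.5  0.1 -2.3] open 0.0089
shift cm [0.01 0.08 1.17]
```

View pics/w21.png

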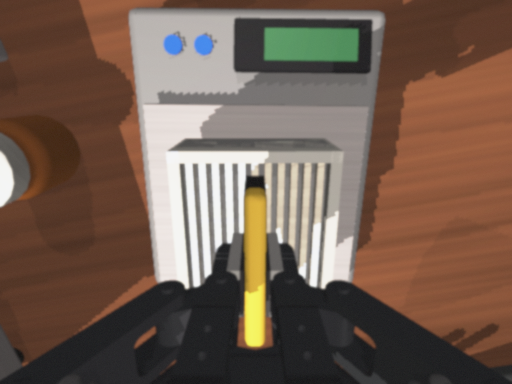

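View pics/s21.png

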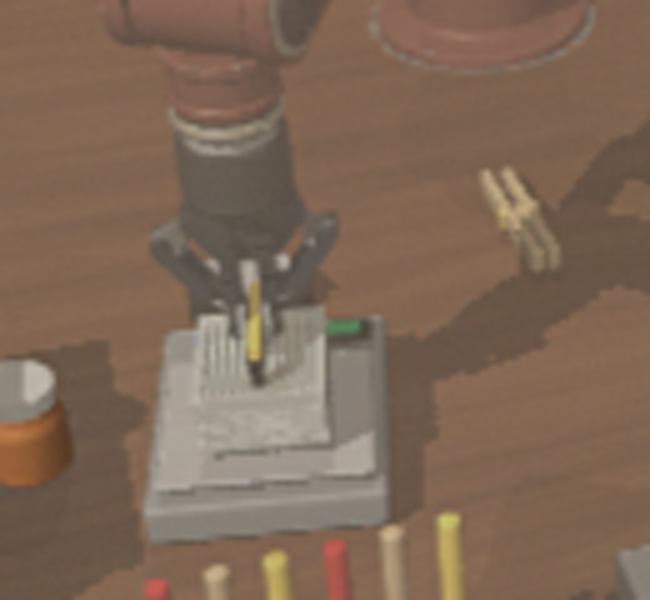

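```bash
python3 - <<'E'
from h import *
s=get_image("scene");w=get_image("wrist")
f=np.array([.9825,-.188,0]); C=np.array([.627,-.3175,.05]);l=np.array([.188,.9825,0])
def loc(P): d=P-C; return (d@f*1000).round(1),(d@l*1000).round(1)
px=lambda a,b:(120+a/5-.4,160+b/5-.4)
print("plat rear corners",[loc(onz(s,px(*p),.05)) for p in [(158,491),(375,472)]])
print("filter bottom rear",[loc(onz(s,px(*p),.0617)) for p in [(200,447),(330,442)]])
print("filter frame top rear/fr",[loc(onz(s,px(*p),.1067)) for p in [(197,408),(328,400),(200,317),(325,308)]])
print("wrist plat front",[loc(onz(w,p,.05)) for p in [(144,104.5),(368,105.5)]],"filter top front",[loc(onz(w,p,.1067)) for p in [(168,151),(343,151)]])
E
```

```text
plat rear corners [(np.float64(73.7), np.float64(-74.0)), (np.float64(74.3), np.float64(74.9))]
filter bottom rear [(np.float64(44.7), np.float64(-45.7)), (np.float64(51.6), np.float64(44.6))]
filter frame top rear/fr [(np.float64(56.9), np.float64(-41.8)), (np.float64(60.2), np.float64(47.0)), (np.float64(-47.5), np.float64(-45.4)), (np.float64(-46.5), np.float64(44.6))]
wrist plat front [(np.float64(-68.4), np.float64(-73.3)), (np.float64(-68.1), np.float64(75.6))] filter top front [(np.float64(-48.3), np.float64(-44.0)), (np.float64(-48.5), np.float64(45.2))]
```

{"method": "move_arm", "body": {"increments": [[0, 0, 0.4, 0, 0.7], [0, 0, 0.7, 0, 0.7], [0, 0, 0.9, 0, 0.7], [0, 0, 1.05, 0, 0.7], [0, 0, 1.05, 0, 0.7]]}}

```text
t: 22.18
tool_pos: [0.6267, -0.3176, 0.1246]
tool_rot: [-0.292, -3.128, -0.0]
contact_force: [-0.2, -0.5, -3.7]
opening: 0.0094
```

```bash
python3 rel.py
```

```text
t 22.175 pos [ 0.6267 -0.3176  0.1246] yaw y-axis deg -10.66 q [-0.57  0.33  1.52  0.    1.3  -1.96] F [-0.2 -0.5 -3.7] open 0.0094
```

{"method": "move_arm", "body": {"increments": [[0, 0, 0.05, 0, 0.7], [0, 0, 0.1, 0, 0.7], [0, 0, 0.1, 0, 0.7]]}}

```text
t: 22.55
tool_pos: [0.6268, -0.3178, 0.1242]
tool_rot: [0.292, 3.128, -0.0]
contact_force: [-0.5, -0.3, -1.3]
opening: 0.0092
```

```bash
python3 rel.py
```

```text
t 22.55 pos [ 0.6268 -0.3178  0.1242] yaw y-axis deg -10.65 q [-0.57  0.33  1.52 -0.    1.3  -1.96] F [-0.5 -0.3 -1.3] open 0.0092
```

{"method": "move_arm", "body": {"increments": [[0, 0, 0.08, 0, 0.7], [0, 0, 0.15, 0, 0.7], [0, 0, 0.15, 0, 0.7]]}}

```text
t: 22.92
tool_pos: [0.627, -0.3179, 0.1242]
tool_rot: [0.291, 3.127, -0.001]
contact_force: [-4.2, 2.2, 5.0]
opening: 0.0091
```

{"method": "move_arm", "body": {"increments": [[0, 0, -0.1, 0, 1.2], [0, 0, -0.1, 0, 2], [0, 0, -0.1, 0, 3], [0, 0, -0.1, 0, 3], [0, 0, -0.1, 0, 3]]}}

```text
t: 23.55
tool_pos: [0.6267, -0.3177, 0.1231]
tool_rot: [-0.292, -3.128, -0.0]
contact_force: [0.6, -0.0, 0.3]
opening: 0.0303
```

{"method": "move_arm", "body": {"increments": [[0, 0, -2, 0, 3], [0, 0, -6, 0, 3], [0, 0, -12, 0, 3], [0, 0, -17, 0, 3], [4, 0, -19, 0, 3]]}}

```text
t: 24.18
tool_pos: [0.5893, -0.3111, 0.3201]
tool_rot: [0.289, 3.12, -0.007]
contact_force: [-0.8, -1.4, -0.2]
opening: 0.0302
```

{"method": "move_arm", "body": {"increments": [[5, 0, 0, 0, 3], [10, 0, 0, 0, 3], [15, 0, 0, 0, 3], [15, 0, 0, 0, 3]]}}

```text
t: 24.68
tool_pos: [0.4379, -0.282, 0.3149]
tool_rot: [0.294, 3.126, -0.003]
contact_force: [0.8, -0.5, 0.1]
opening: 0.0305
```

```bash
python3 rel.py; python3 - <<'E'
from h import *
w=get_image("wrist");s=get_image("scene");t=get_image("top")
for n,d in(("w22",w),("s22",s),("t22",t)): cv2.imwrite(f"pics/{n}.png",d["image"][:,:,::-1])
crop(t,310,115,410,215,"t22c.png",6)
E
```

```text
t 24.675 pos [ 0.4379 -0.282   0.3149] yaw y-axis deg -10.75 q [-0.71 -0.23  1.77 -0.    1.6  -2.1 ] F [ 0.8 -0.5  0.1] open 0.0305
```

View pics/t22.png

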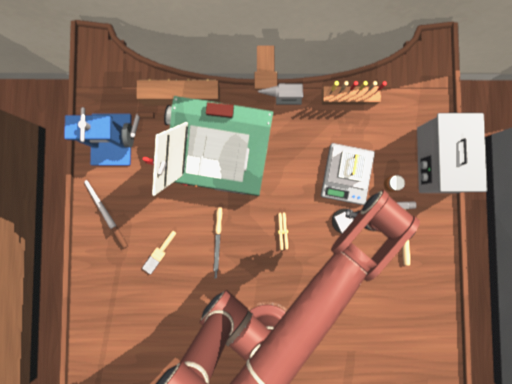

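View pics/s22.png

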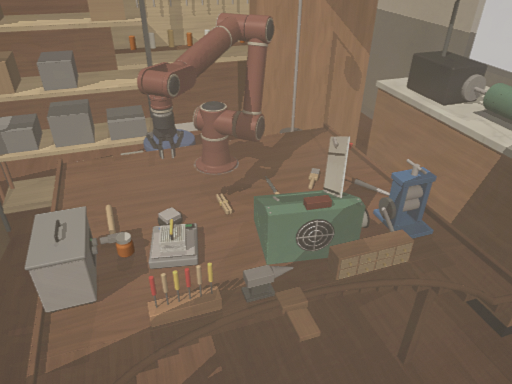

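View pics/t22c.png

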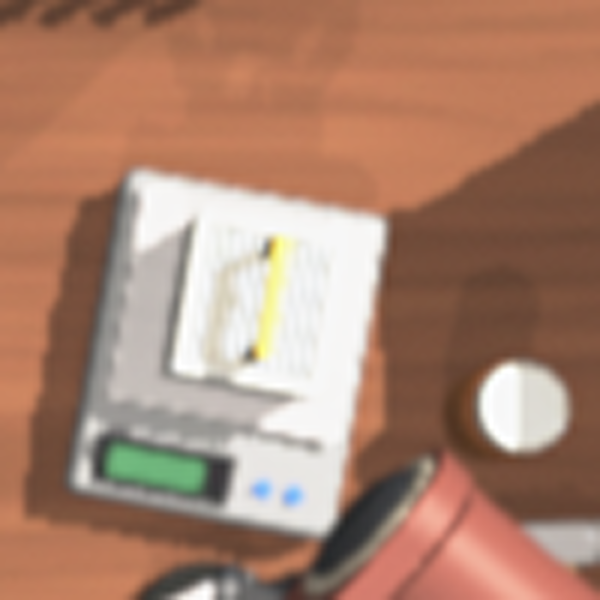

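```bash
python3 - <<'E'
from h import *
s=get_image("scene");t=get_image("top")
e=np.load("ext.npy");a=e[2];R=np.array([[np.cos(a),-np.sin(a),0],[np.sin(a),np.cos(a),0],[0,0,1]])
sn,c=np.sin(np.radians(25)),np.cos(np.radians(25))
n=R@[-sn,0,c];y=R@[0,1,0];u=R@[c,0,sn]; H=R@[-.027,.11,.168]+[e[0],e[1],0]
for d in (90,95,100.3):
    f=np.radians(d)
    o=-np.cos(f)*y+np.sin(f)*n; k=np.cos(f)*n+np.sin(f)*y
    print(d,"top",[proj(t,H+.22*o+v*u).round(1).tolist() for v in(.095,-.095)],"scene",[proj(s,H+.22*o+v*u).round(1).tolist() for v in(.095,-.095)], "key",proj(t,H+.19*o+.038*k).round(1))
crop(t,130,110,200,210,"t23.png",6);crop(s,300,120,380,220,"s23.png",6)
E
```

```text
90 top [[170.8, 138.0], [166.8, 198.1]] scene [[337.2, 135.2], [319.8, 135.7]] key [159.  163.9]
95 top [[164.3, 136.9], [160.6, 197.1]] scene [[342.4, 135.1], [324.5, 135.6]] key [154.  162.7]
100.3 top [[157.7, 135.6], [154.4, 195.7]] scene [[347.8, 135.5], [329.3, 136.0]] key [149.1 161.3]
```

View pics/t23.png

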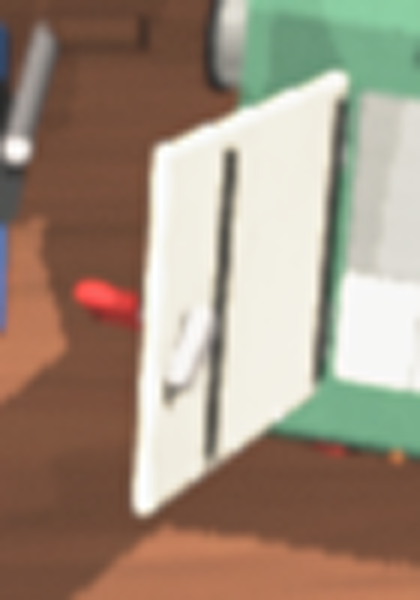

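View pics/s23.png

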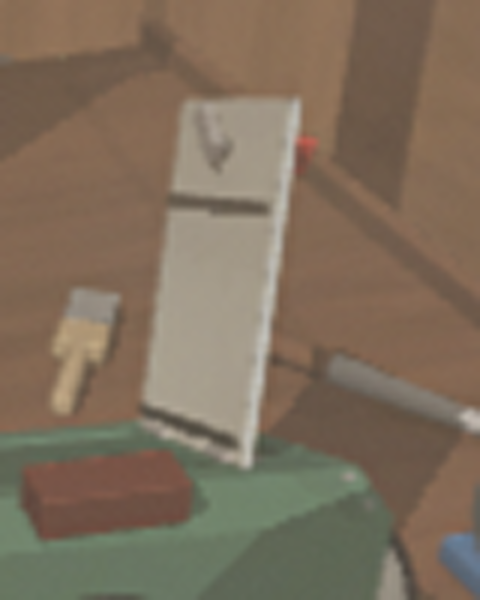

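```bash
python3 - <<'E'
from h import *
s=get_image("scene");t=get_image("top")
e=np.load("ext.npy");a=e[2];R=np.array([[np.cos(a),-np.sin(a),0],[np.sin(a),np.cos(a),0],[0,0,1]])
sn,c=np.sin(np.radians(25)),np.cos(np.radians(25))
n=R@[-sn,0,c];y=R@[0,1,0];u=R@[c,0,sn]; H=R@[-.027,.11,.168]+[e[0],e[1],0]
f=np.radians(100.3);o=-np.cos(f)*y+np.sin(f)*n; k=np.cos(f)*n+np.sin(f)*y
for w in(-.006,-.012,-.018):
  for d,pts,off in((t,[(197,312),(177,388)],(130,110)),(s,[(203,108),(218,168)],(300,120))):
    q=[onplane(d,(off[0]+p[0]/6-.4,off[1]+p[1]/6-.4),H+w*k,k)-H for p in pts]
    q=[((x@u*1000).round(1),(x@o*1000).round(1)) for x in q]; dd=np.subtract(q[1],q[0])
    print(w,q,"angle from edge dir",np.degrees(np.arctan2(abs(dd[0]),dd[1])).round(1))
E
```

```text
-0.006 [(np.float64(8.7), np.float64(190.8)), (np.float64(-26.9), np.float64(208.6))] angle from edge dir 63.4
-0.006 [(np.float64(-29.7), np.float64(212.5)), (np.float64(10.8), np.float64(174.9))] angle from edge dir 132.9
-0.012 [(np.float64(13.6), np.float64(203.7)), (np.float64(-21.5), np.float64(221.4))] angle from edge dir 63.2
-0.012 [(np.float64(-13.4), np.float64(211.7)), (np.float64(26.7), np.float64(174.6))] angle from edge dir 132.8
-0.018 [(np.float64(18.5), np.float64(216.7)), (np.float64(-16.2), np.float64(234.1))] angle from edge dir 63.4
-0.018 [(np.float64(2.9), np.float64(210.9)), (np.float64(42.6), np.float64(174.2))] angle from edge dir 132.8
```

```bash
python3 - <<'E'
from h import *
e=np.load("ext.npy");a=e[2];R=np.array([[np.cos(a),-np.sin(a),0],[np.sin(a),np.cos(a),0],[0,0,1]])
sn,c=np.sin(np.radians(25)),np.cos(np.radians(25))
n=R@[-sn,0,c];y=R@[0,1,0];u=R@[c,0,sn]; H=R@[-.027,.11,.168]+[e[0],e[1],0]
f=np.radians(100.3);o=-np.cos(f)*y+np.sin(f)*n; k=np.cos(f)*n+np.sin(f)*y
print("head",H+.19*o+.038*k,"o",o,"k",k,"u",u,"edge corners",H+.22*o+.095*u,H+.22*o-.095*u)
np.savez("hf.npz",H=H,o=o,k=k,u=u)
t=get_image("top");s=get_image("scene")
hsv=cv2.cvtColor(t["image"],cv2.COLOR_RGB2HSV)
m=((hsv[...,0]<8)|(hsv[...,0]>172))&(hsv[...,1]>140)&(hsv[...,2]>120)
m[:, :135]=0;m[:,170:]=0; ys,xs=np.nonzero(m); print(xs.min(),xs.max(),ys.min(),ys.max())
E
python3 rel.py .57 .36 .48
```

```text
head [0.60951096 0.36599748 0.33126561] o [-0.3827222   0.24164036  0.89170267] k [ 0.22853029  0.95995508 -0.16204984] u [ 0.89515229 -0.141761    0.42261826] edge corners [0.67438461 0.32330111 0.40432332] [0.50430568 0.35023569 0.32402585]
142 152 156 164
t 25.125 pos [ 0.4406 -0.2826  0.3132] yaw y-axis deg -10.62 q [-0.71 -0.22  1.76 -0.    1.6  -2.1 ] F [ 0.5 -0.4 -0.5] open 0.0298
shift cm [ -0.87  65.55 -16.67]
```

{"method": "move_arm", "body": {"increments": [[0, 4, -6, 0, 2], [0, 10, -12, 0, 1], [0, 15, -17, 0, 0], [0, 20, -17, 0, 0], [0, 25, -17, 0, 0]]}}

```text
t: 25.75
tool_pos: [0.4856, -0.0424, 0.485]
tool_rot: [0.293, 3.124, -0.001]
contact_force: [0.8, -0.5, 0.7]
opening: 0.0
```

{"method": "move_arm", "body": {"increments": [[0, 5, 0, 0, 0], [0, 10, 0, 0, 0], [0, 15, 0, 0, 0], [0, 20, 0, 0, 0], [0, 25, 0, 0, 0]]}}

```text
t: 26.38
tool_pos: [0.5315, 0.2038, 0.4823]
tool_rot: [-0.291, -3.128, 0.0]
contact_force: [0.1, -0.7, 0.4]
opening: -0.0001
```

```bash
python3 rel.py .60 .36 .48
```

```text
t 26.375 pos [0.5315 0.2038 0.4823] yaw y-axis deg -10.63 q [ 0.24 -0.11  1.39 -0.    1.86 -1.15] F [ 0.1 -0.7  0.4] open -0.0001
shift cm [-3.85 16.62  0.23]
```

{"method": "move_arm", "body": {"increments": [[-1, 5, 0, 0, 0], [-2, 10, 0, 0, 0], [-4, 14, 0, 0, 0], [-4, 16, 0, 0, 0], [-4, 16, 0, 0, 0]]}}

```text
t: 27.0
tool_pos: [0.5999, 0.3525, 0.4815]
tool_rot: [-0.289, -3.127, 0.002]
contact_force: [-0.3, -0.4, -0.3]
opening: -0.0003
```

```bash
python3 rel.py .65 .37 .42;python3 - <<'E'
from h import *
w=get_image("wrist");cv2.imwrite("pics/w24.png",w["image"][:,:,::-1]); print(proj(w,np.array([.6095,.366,.331])))
E
```

```text
t 27.0 pos [0.5999 0.3525 0.4815] yaw y-axis deg -10.57 q [ 0.42  0.19  1.08 -0.    1.87 -0.96] F [-0.3 -0.4 -0.3] open -0.0003
shift cm [-4.62  2.64  6.14]
[269.93526942 185.43398964]
```

View pics/w24.png

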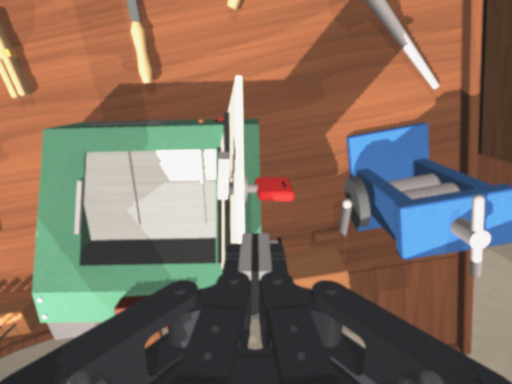

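{"method": "move_arm", "body": {"increments": [[-2.5, 2, 0, 0, 0], [-4.9, 4, 1, 0, 0], [-4.9, 4, 4, 0, 0], [-4.9, 4, 7, 0, 0], [-4.9, 4, 7, 0, 0]]}}

```text
t: 27.68
tool_pos: [0.6548, 0.3802, 0.4097]
tool_rot: [-0.293, -3.123, 0.005]
contact_force: [0.1, -0.3, -0.0]
opening: -0.0001
```

```bash
python3 rel.py .655 .383 .356;python3 - <<'E'
from h import *
w=get_image("wrist");cv2.imwrite("pics/w25.png",w["image"][:,:,::-1]); print(proj(w,np.array([.6095,.366,.331])))
s=get_image("scene");crop(s,290,60,390,200,"s25.png",5)
E
```

```text
t 27.675 pos [0.6548 0.3802 0.4097] yaw y-axis deg -10.73 q [ 0.43  0.33  1.03 -0.    1.78 -0.96] F [ 0.1 -0.3 -0. ] open -0.0001
shift cm [0.01 0.3  5.37]
[220.43709708 147.71895659]
```

View pics/w25.png

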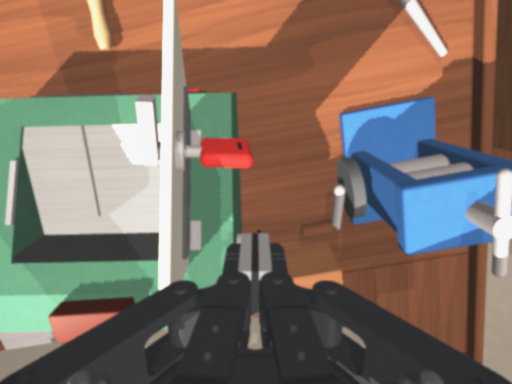

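View pics/s25.png

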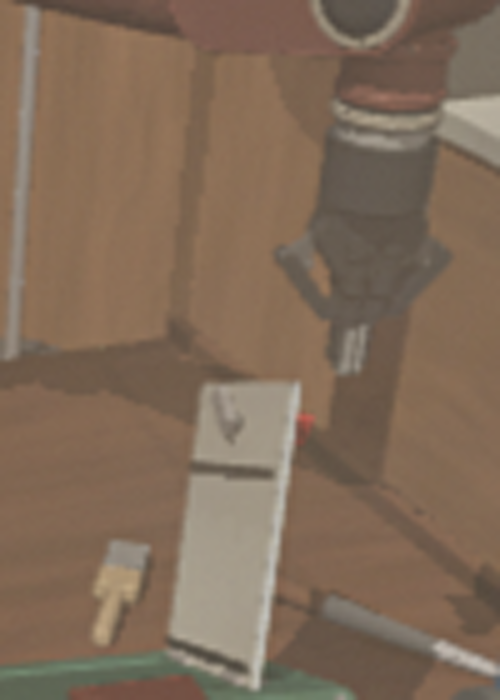

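{"method": "move_arm", "body": {"increments": [[1.0, 0.4, 1.5, 0, 0], [1.0, 0.4, 3.5, 0, 0], [1.0, 0.4, 5.3, 0, 0], [1.0, 0.4, 5.3, 0, 0]]}}

```text
t: 28.28
tool_pos: [0.646, 0.387, 0.3564]
tool_rot: [-0.292, -3.124, 0.004]
contact_force: [-0.1, -0.4, 0.1]
opening: 0.0003
```

```bash
python3 rel.py .626 .386 .356;python3 - <<'E'
from h import *
w=get_image("wrist");cv2.imwrite("pics/w26.png",w["image"][:,:,::-1]); print(proj(w,np.array([.6095,.366,.331])))
s=get_image("scene");crop(s,290,60,390,200,"s26.png",5)
E
```

```text
t 28.275 pos [0.646  0.387  0.3564] yaw y-axis deg -10.67 q [ 0.44  0.32  1.13 -0.    1.69 -0.94] F [-0.1 -0.4  0.1] open 0.0003
shift cm [ 1.95 -0.47  0.05]
[199.88143318 184.93989376]
```

View pics/w26.png

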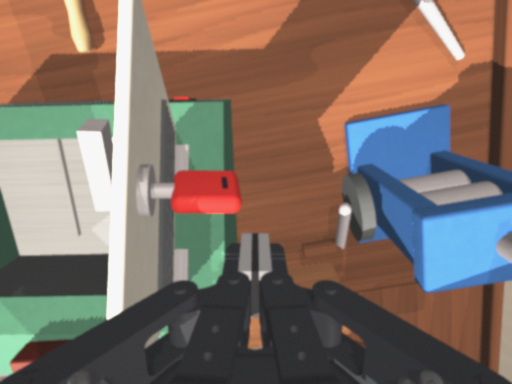

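View pics/s26.png

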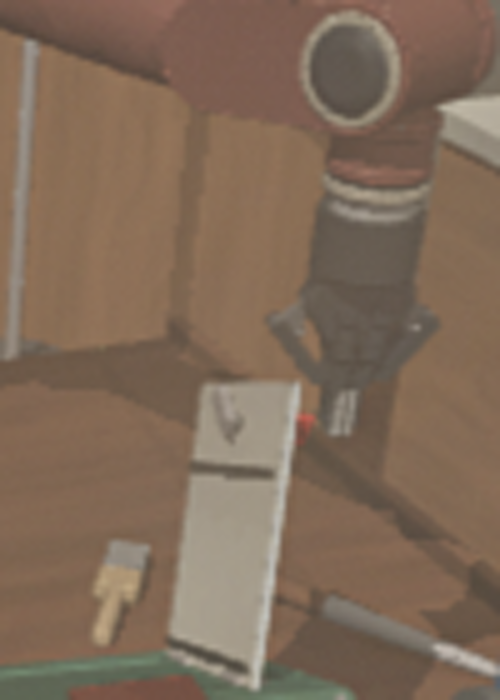

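{"method": "move_arm", "body": {"increments": [[0, -0.9, 0, 0, 0], [0.6, -0.9, 0, 0, 0], [1.1, -0.9, 0, 0, 0], [1.5, -0.9, 0, 0, 0], [1.5, -0.9, 0, 0, 0]]}}

```text
t: 29.0
tool_pos: [0.6298, 0.3818, 0.3602]
tool_rot: [0.291, 3.127, 0.001]
contact_force: [-1.3, 0.4, 0.8]
opening: -0.0003
```

```bash
python3 rel.py;python3 - <<'E'
from h import *
w=get_image("wrist");cv2.imwrite("pics/w27.png",w["image"][:,:,::-1])
E
```

```text
t 29.0 pos [0.6298 0.3818 0.3602] yaw y-axis deg -10.63 q [ 0.44  0.27  1.18 -0.    1.68 -0.94] F [-1.3  0.4  0.8] open -0.0003
```

View pics/w27.png

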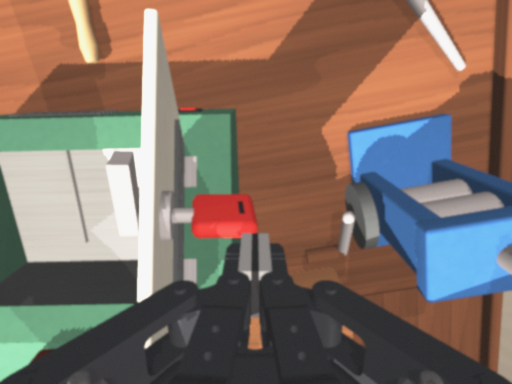

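{"method": "move_arm", "body": {"increments": [[0.3, -0.2, 0.3, 0, 0], [0.6, -0.2, 0.3, 0, 0], [0.9, -0.2, 0.3, 0, 0], [0.9, -0.2, 0.3, 0, 0]]}}

```text
t: 29.55
tool_pos: [0.6234, 0.3818, 0.3609]
tool_rot: [0.292, 3.117, 0.008]
contact_force: [5.9, 1.1, 8.1]
opening: 0.0001
```

```bash
python3 rel.py;python3 - <<'E'
from h import *
w=get_image("wrist");cv2.imwrite("pics/w28.png",w["image"][:,:,::-1])
E
```

```text
t 29.55 pos [0.6234 0.3818 0.3609] yaw y-axis deg -10.69 q [ 0.45  0.25  1.2  -0.    1.67 -0.94] F [5.9 1.1 8.1] open 0.0001
```

View pics/w28.png

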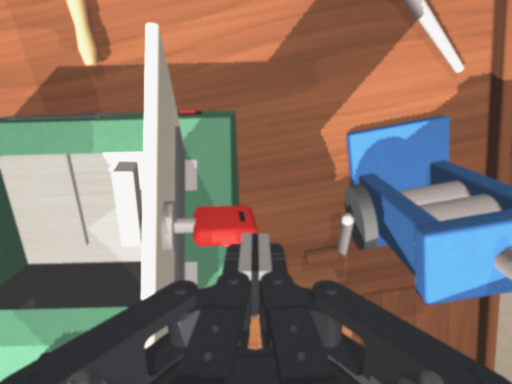

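{"method": "move_arm", "body": {"increments": [[-0.8, 0, 0, 0, 0], [-1.6, 0, 0, 0, 0], [-1.8, 0, 0.5, 0, 0], [-1.8, 0, 0.7, 0, 0], [-1.8, 0, 0.7, 0, 0]]}}

```text
t: 30.22
tool_pos: [0.6382, 0.3778, 0.3482]
tool_rot: [-0.291, -3.126, 0.002]
contact_force: [0.4, -0.1, 0.1]
opening: -0.0002
```

```bash
python3 rel.py .618 .381 .350
```

```text
t 30.225 pos [0.6382 0.3778 0.3482] yaw y-axis deg -10.65 q [ 0.43  0.29  1.18  0.    1.67 -0.95] F [ 0.4 -0.1  0.1] open -0.0002
shift cm [ 2.04 -0.06 -0.18]
```

{"method": "move_arm", "body": {"increments": [[0, 0, -0.3, 0, 0], [0.4, 0, -0.3, 0, 0], [0.8, 0, -0.3, 0, 0], [1.1, 0, -0.3, 0, 0], [1.1, 0, -0.3, 0, 0]]}}

```text
t: 30.85
tool_pos: [0.6297, 0.3798, 0.3545]
tool_rot: [0.293, 3.12, 0.003]
contact_force: [7.2, 0.6, 2.0]
opening: 0.0002
```

```bash
python3 rel.py;python3 - <<'E'
from h import *
w=get_image("wrist");cv2.imwrite("pics/w29.png",w["image"][:,:,::-1])
E
```

```text
t 30.85 pos [0.6297 0.3798 0.3545] yaw y-axis deg -10.71 q [ 0.44  0.27  1.2  -0.    1.67 -0.94] F [7.2 0.6 2. ] open 0.0002
```

View pics/w29.png

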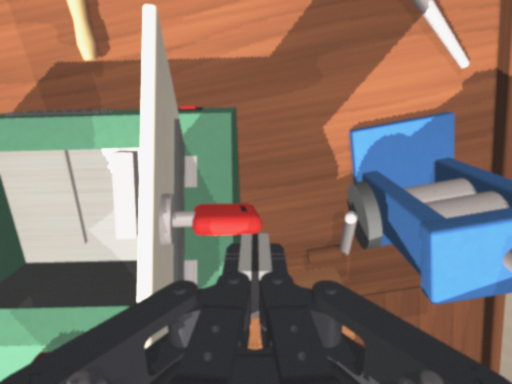

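Working: the head is turning (broad face narrowing, cam straightening). Continue.

{"method": "move_arm", "body": {"increments": [[0.3, 0, 0, 0, 0], [0.6, 0, 0, 0, 0], [0.8, 0, 0, 0, 0], [0.8, 0, 0, 0, 0]]}}

```text
t: 31.4
tool_pos: [0.6246, 0.38, 0.3556]
tool_rot: [0.295, 3.112, 0.003]
contact_force: [15.2, -2.0, 2.4]
opening: 0.0001
```

```bash
python3 rel.py;python3 - <<'E'
from h import *
w=get_image("wrist");cv2.imwrite("pics/w30.png",w["image"][:,:,::-1])
E
```

```text
t 31.4 pos [0.6246 0.38   0.3556] yaw y-axis deg -10.83 q [ 0.45  0.25  1.21 -0.01  1.66 -0.94] F [15.2 -2.   2.4] open 0.0001
```

View pics/w30.png

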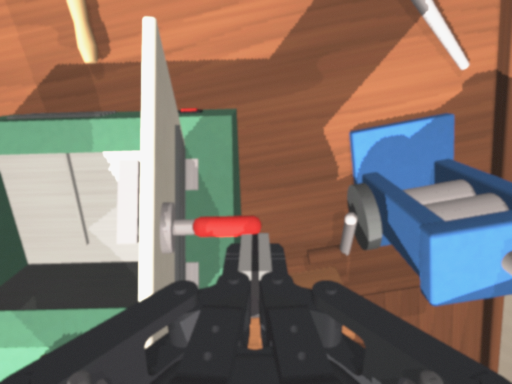

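{"method": "move_arm", "body": {"increments": [[-0.8, 0.3, 0, 0, 0], [-2, 0.6, 0, 0, 0], [-2.5, 1, -4, 0, 0], [-2.5, 1, -9, 0, 0], [-2.5, 1, -13, 0, 0]]}}

```text
t: 32.08
tool_pos: [0.6463, 0.387, 0.4843]
tool_rot: [0.291, 3.128, 0.001]
contact_force: [-0.4, -1.2, -0.5]
opening: 0.0002
```

{"method": "move_arm", "body": {"increments": [[3, -3, 0, 0, 0], [7, -8, 0, 0, 0], [11, -13, 0, 0, 0], [15, -18, 0, 0, 0], [19, -23, 0, 0, 0]]}}

```text
t: 32.7
tool_pos: [0.42, 0.1989, 0.4823]
tool_rot: [-0.29, -3.127, 0.0]
contact_force: [0.5, -0.1, 1.5]
opening: 0.0002
```

{"method": "move_arm", "body": {"increments": [[2, -5, 0, 0, 0], [4, -10, 0, 0, 0], [4, -14, 0, 0, 0], [4, -14, 0, 0, 0]]}}

```text
t: 33.2
tool_pos: [0.3561, 0.0682, 0.483]
tool_rot: [0.298, 3.126, 0.0]
contact_force: [-0.1, -0.3, 0.1]
opening: -0.0
```

```bash
python3 rel.py; python3 - <<'E'
from h import *
s=get_image("scene");t=get_image("top")
for n,d in(("s31",s),("t31",t)): cv2.imwrite(f"pics/{n}.png",d["image"][:,:,::-1])
crop(t,130,110,200,210,"t31c.png",6)
E
```

```text
t 33.2 pos [0.3561 0.0682 0.483 ] yaw y-axis deg -10.88 q [-0.02 -0.61  1.76  0.    1.98 -1.4 ] F [-0.1 -0.3  0.1] open -0.0
```

View pics/t31.png

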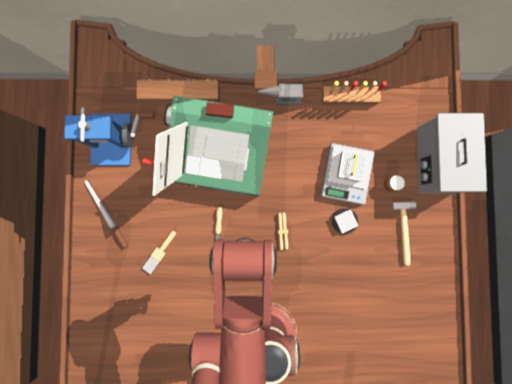

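View pics/s31.png

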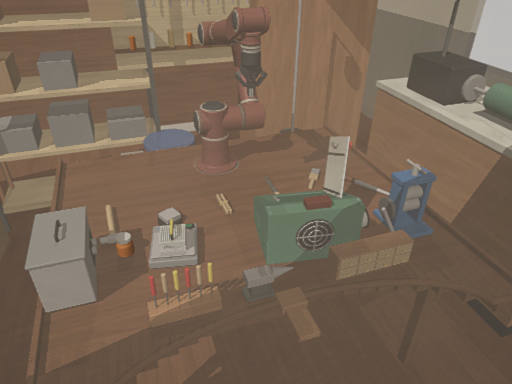

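View pics/t31c.png

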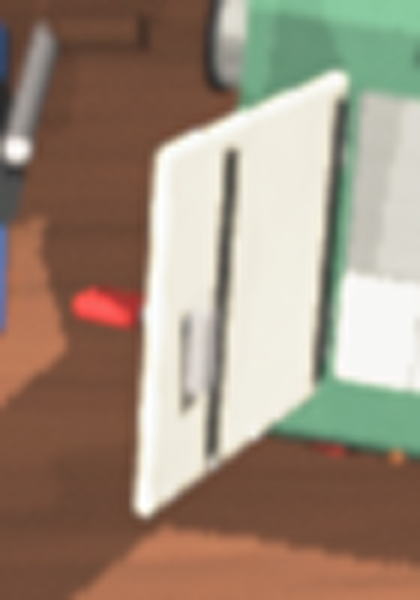

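The cam now lies parallel to the hatch edge, so the key is at a full quarter turn. The hatch is still at its stop, the filter is centred on the platform, and the other items lie where they were.

```bash
python3 -c "
from station import order; print(order.finish_job())"
```

```text
the job is handed in; nothing more can be done
None
```

The job is done and handed in at about 33 s of the 66 s allowed. I turned the key a quarter turn clockwise and lifted the hatch by the key to about 60°. I then pushed it with closed fingers to its stop. The filter cassette was lifted by its yellow handle, carried level, and lowered onto the scale until light contact (about 5 N) before I let go.

Last checks:
- **Hatch:** its top-view corners match 100.3° (the 1.75 rad stop) to about 1 px, before and after the final key move.
- **Filter:** it measured within about 2 mm of the middle of the platform by the wrist camera just before it was lowered. The scene camera put it within roughly 3–4 mm. Afterwards it looked level and centred.
- **Other items:** all looked unmoved in the last pictures, and the arm was clear of everything.

Things that went wrong or came close:
- **Key turned back:** the grip turned the key back to roughly 55° while I lifted the hatch by it. After placing the filter I pushed it to the stop again. The first push slid over the head; the second worked, and the cam then lay parallel to the hatch edge.
- **High forces:** the wrist force at the hatch stop reached about 44 N in total, with about 40 N of it along y, through the fingertips. The grip pushed the tool up with about 33 N at the end of the first key turn.
- **Brief upward force:** about 16 N showed once while I was pushing the hatch. I did not find out which part touched.

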